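# Load the wafer dry box

### The arm

A 6-joint arm with a two-finger parallel gripper is mounted at the origin on the work surface. World frame = base frame: x ahead of the robot, y to its left, z up, the work surface at z = 0. Lengths are in mm, angles in degrees, forces in N, time in s.
With the tool pointing down it reaches from about 300 to 850 mm from the base axis. Payload 4.2 kg.
Tool frame: the origin (TCP) lies on the centre line of the jaws, within the pads' length; the fingertips stand 14 mm ahead of it and the grasp point (between the pads) lies 5 mm behind it; z points along the fingers, y is the line along which they close (so a half turn about z gives the same grasp; the last joint's range is limited). The gripper opens to 91 mm and grips with 3 to 60 N. Pads are 32 mm wide; open, the fingers measure 118 mm over their backs; the gripper's body (76 mm by 178 mm) begins 60 mm behind the grasp point.
Start: joints at [-69.958, 18.312, 89.639, -0, 72.044, -1.146], TCP at [207.825, -536.144, 227.976] pointing down, gripper open.
Joint ranges: [-177.97, 177.97], [-48.28, 115.42], [12.27, 149.76], [-77.06, 257.06], [2.81, 150.46], [-146.56, 146.56]. Speed limits (degrees/s): [147.25, 147.25, 180, 180, 180, 180].

### API

Orientations are given as [roll, pitch, yaw] about the fixed x, y, z axes, in that order (R = Rz(yaw) Ry(pitch) Rx(roll)).
In Python, from workcell import * gives the robot as it stands. The module is installed in compiled form; this text tells all that it offers.
- The arm moves only by the shell command python3 -m crank 'ROWS' [FORCE]. ROWS is JSON, a list of rows, each an object of numbers: "grip": the finger opening in m, from 0 to 0.0912; "x", "y", "z": the shift along the tool's x, y, z in m; "yaw": the turn about the tool's z in rad. In form: [{"grip": .., "x": .., "y": .., "z": .., "yaw": ..}, ...]. A call has exactly 5 rows; each row is the pose to reach, as a shift and turn from the pose commanded when the call began, along the tool's axes at that moment; what a row does not reach only later rows make up. A row lasts 1/12 s, in which the tool goes at most 41.7 mm and 7.16 degrees, less where a joint would pass 70% of its speed; a pose out of reach is approached as far as the arm can. A call with a gripper value outside its range is refused whole. The fingers move at their own pace and stop on an object; FORCE is the grip in N (left out, the last holds). Time passes only in rows, so rows that repeat a pose let the fingers close, or fill a call up. It gives the time, the measured TCP pose, the force, the opening and the grip force at its end, in the units of the state.
- state(): the state, without advancing time (a new reading comes with each control period).
- grab_frame(name): name is "side" or "top"; returns the picture (384x512x3 uint8, red, green, blue); there is no depth.
- camera_model(name): a dict with "intrinsics" (3x3 intrinsics, pixels), "R" (3x3) and "t" (3): a world point X has camera coordinates R X + t. Camera axes: x right, y down, z forward; pixel columns grow to the right and rows downward; lengths in mm; the calibration is good to about 2 mm. A picture is of the moment at which its call begins. camera_model takes no time and is no camera call.
- job_done(): hands the job in; it is judged then, once.
The state is a dict: "time_s": time; "qpos": joint angles; "qvel": joint speeds; "effort": joint torques, N m; "ee_pos": TCP position; "ee_rot": TCP orientation; "force": force on the tool from outside, world axes, zero at the start; "torque": the same for the moment, N m; "gripper_width": finger opening in mm; "gripper_force": force on a finger pad.
Only numpy, scipy, OpenCV 4.12 (cv2) and the standard library are available. Lean on these libraries where they do the work, as an engineer would, in place of code of your own. Each camera call takes 0.05 s, during which the arm holds its last target. There are 200 camera calls.

### The job

Put the wafers away in the dry box: swing its latch lever fully free, open the lid right up, and stand every wafer stand waiting on the bench upright in a pocket of its own, foot down on the pocket floor. Then shut the lid fully and swing the latch back to hold it. Leave the bottle, the wand stand and the beaker where they are.

Things in the scene. Friction and masses are not known exactly. Their poses are not given: they have to be found in the camera images.
- wafer0: Wafer stand, one of 2 to 4 alike (None if absent), 140 g. White foot 60 (x) x 44 (y) x 12 mm; on it a 6 mm spine with a dark 76 mm wafer on its +y side, wafer centre 52 mm up; on top a white grip block 26 (x) x 14 (y) mm, 88 to 122 mm up: pinch it from above, fingers closing along y. Origin: centre of foot's underside, z up. Stands free on the bench (z=0); half a turn makes no odds.
- wafer1: As wafer0; None if absent.
- wafer2: As wafer0; None if absent.
- wafer3: As wafer0; None if absent.
- drybox: Dry box, fixed: white open base 120 (x) x 280 (y) mm, walls 70 mm high, 5 thick; smoky clear domed lid, top 145 mm above the bench when shut. Origin: centre of underside; x from its front (latch and handle, robot side) to the hinge side, y along its length to the robot's left, z up. Its 8 mm floor has four pockets in a row along y between 15 mm high ribs.
- pocket0 (a point): Centre of the floor (8 mm above the bench) of the pocket at the box's -y end. Pockets are 66 mm (box x) x 50 mm (box y), 15 mm deep, 66 mm apart; a foot fits with 3 mm to spare each side when its x lies along the box's x (either way round). Axes as the box's.
- pocket1 (a point): As pocket0, 66 mm from it along the box's +y.
- pocket2 (a point): As pocket0, 132 mm from it along the box's +y.
- pocket3 (a point): As pocket0, 198 mm from it along the box's +y.
- lid (a joint): Lid angle, rad: 0 shut, 1.6 the stop, upright. Turns about the box's y axis through lid_hinge, the front edge rising and going back. The stiff hinge (0.4 N m friction, 0.2 N m weight) stays where left, so bring the lid all the way down. A lug low on its front is held by the latch.
- lid_hinge (a point): Point on the lid's hinge line: back edge, top of the wall, middle of the box's length. Axes as the box's.
- lid_handle (a point): Middle of the lid's handle bar: 10 mm thick, 100 mm long along the box's y, 40 mm off the lid's front face (35 mm clear), 120 mm above the bench when shut, on pins 47 mm either side. Shut, it lies 160 mm in front of, 50 mm above and 30 mm to -y of lid_hinge. The tool can stay pointing down, fingers closing along the box's x, and the bar turn between the pads all the way.
- latch (a joint): Latch lever angle, rad: 0 latched (lever points out from the box front to the robot, its nose over the lid lug), 1.6 the stop (lever along the box front, pointing to box +y). The lug is free above about 1.25. Turns about the upright axis at latch_pivot, clockwise seen from above as it grows; stays where left, 0.08 N m friction.
- latch_pivot (a point): Latch pivot, on a bracket 30 mm in front of the box's front wall, 85 mm to box +y of its middle, 82 mm above the bench. Axes as the box's.
- latch_grip (a point): On the axis of the latch lever's upright black grip post (14 mm thick, from 90 to 130 mm above the bench), 112 mm above the bench and 60 mm from the pivot. The steel lever below it is 14 mm wide, 8 mm thick.
- resist: Bystander: amber bottle, black cap, 64 mm across, 150 mm tall; origin under its centre.
- wand: Bystander: white stand with a slanting dark vacuum wand, foot 80 x 70 mm, 140 mm tall; origin under the foot's centre.
- beaker: Bystander: glass beaker, 70 mm across, 85 mm tall; origin under its centre.
Mind the look-alikes: they are no part of the job. What is shaped like the wafer0 but yellow is not meant.

How it is judged:
By the outcome, as a careful person would: the job done as asked, in the order asked, and still so for the second after the job is handed in, with the robot touching nothing.
Of wafer0, wafer1, wafer2, wafer3 only 2 to 4 are there at a start; the rules pass over those that are not, and their reading is None.
At some moment in a run one of wafer0, wafer1, wafer2, wafer3 may be knocked a few centimetres aside while the robot is not near it.
It also fails if it takes over 210 s, if anything falls off the work surface, if the arm or the gripper's body presses on something with over 40 N, if the wrist force passes 120 N, or if a joint passes its speed limit or range.

## Working session

There is one attempt and no reset: what is moved stays moved. The work goes in short steps, Python scripts to look and compute and a shell command to move; the robot and the scene stay as the last step left them, time stands still between calls to the robot, and variables do not carry over. Pictures are saved under pics/ and viewed, at most 14 in all, crops included, and the job is handed in when it is done.

```bash
mkdir -p pics; python3 - <<'E'
from workcell import *
import cv2
for n in("top","side"):
    im=grab_frame(n); cv2.imwrite(f"pics/{n}0.png",cv2.cvtColor(cv2.resize(im,(800,600),interpolation=cv2.INTER_CUBIC),cv2.COLOR_RGB2BGR)); 
    cv2.imwrite(f"{n}0raw.png",cv2.cvtColor(im,cv2.COLOR_RGB2BGR))
    c=camera_model(n); print(n,c["intrinsics"],c["R"],c["t"])
s=state(); print({k:s[k] for k in("time_s","ee_pos","ee_rot","force","gripper_width")})
E
```

```text
top [[440.64367021   0.         261.38347454]
 [  0.         440.64367021 191.651738  ]
 [  0.           0.           1.        ]] [[ 1.89503772e-02 -9.99805117e-01  5.53268850e-03]
 [-9.69448598e-01 -1.97280033e-02 -2.44499941e-01]
 [ 2.44561441e-01 -7.30290996e-04 -9.69633523e-01]] [   6.68004251  592.08835626 1237.5277006 ]
side [[444.12532154   0.         260.19546921]
 [  0.         444.12532154 193.28060791]
 [  0.           0.           1.        ]] [[-0.88784869  0.46011473  0.00437536]
 [ 0.43504002  0.84248539 -0.31773976]
 [-0.14988292 -0.28020137 -0.94816786]] [ 497.54427824 -236.96751228 1471.63440846]
{'time_s': 0.1, 'ee_pos': array([ 207.66609259, -535.73328206,  227.21397354]), 'ee_rot': array([-1.79910082e+02, -2.83034584e-03,  2.11844438e+01]), 'force': array([1.13487362, 0.13336579, 0.1405261 ]), 'gripper_width': 90.99065172609804}
```

View pics/top0.png

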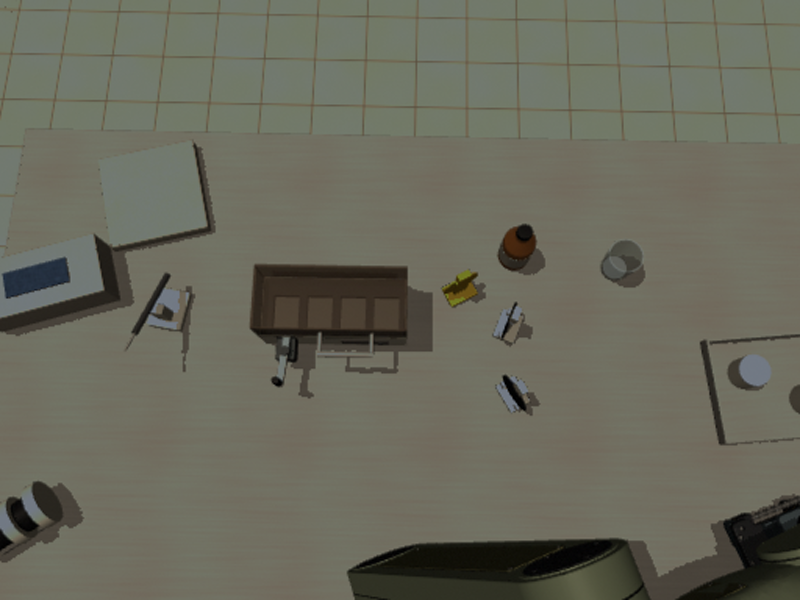

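View pics/side0.png

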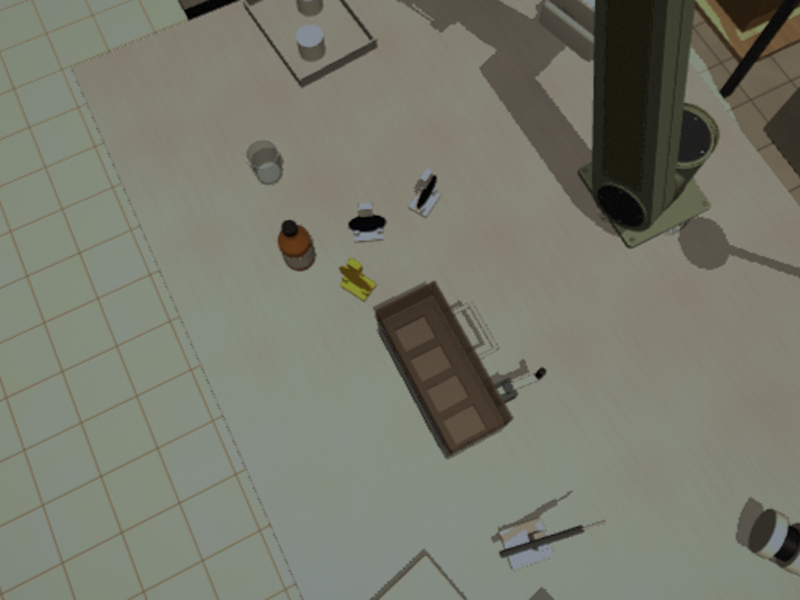

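The top view shows the shut box at about (330,300), with the lever at (285,360), the handle at (345,350), wafers at (510,325) and (512,392), and a yellow decoy at (460,288). Next I'll enlarge crops.

```bash
python3 - <<'E'
import cv2,numpy as np
def crop(f,x,y,w,h,k): 
    im=cv2.imread(f)[y:y+h,x:x+w]; im=np.clip(im.astype(float)*1.6,0,255).astype('uint8'); return cv2.resize(im,(w*k,h*k),interpolation=cv2.INTER_CUBIC)
cv2.imwrite("pics/c1.png",crop("top0raw.png",155,160,130,97,6))
a=crop("top0raw.png",305,185,48,90,6); b=crop("side0raw.png",210,100,80,60,6)
o=np.zeros((545,790,3),np.uint8); o[:540,:288]=a; o[:360,300:780]=b
cv2.imwrite("pics/c2.png",o)
cv2.imwrite("pics/c3.png",crop("side0raw.png",230,170,130,97,6))
E
```

```text
(no output)
```

View pics/c1.png

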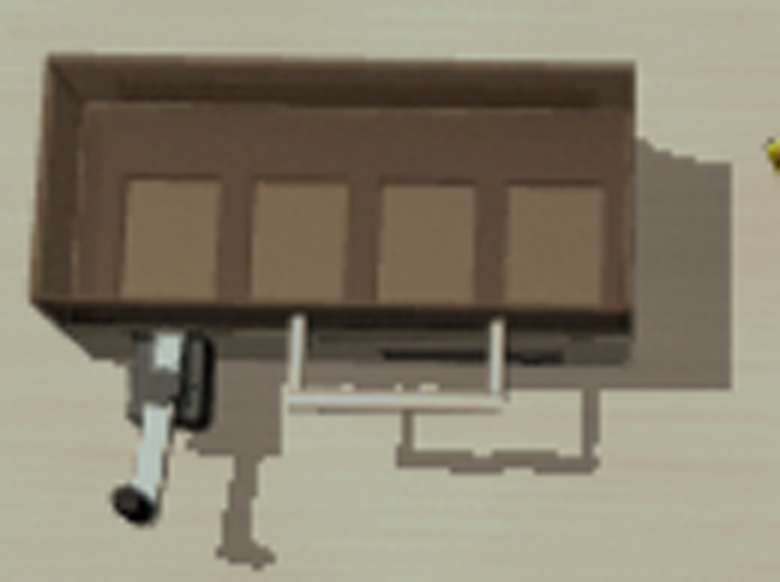

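View pics/c2.png

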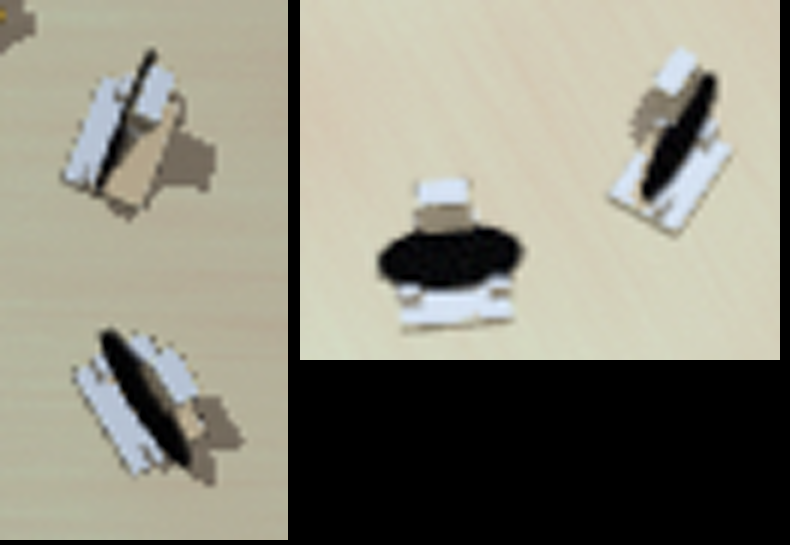

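View pics/c3.png

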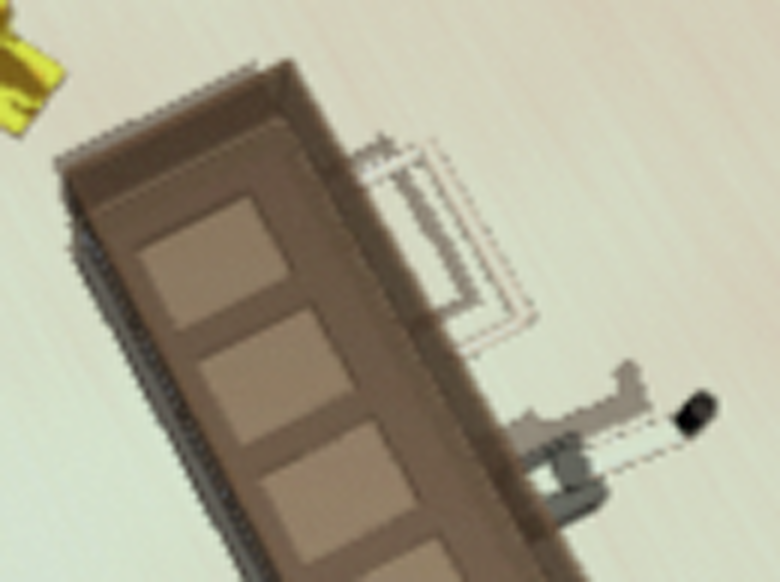

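```bash
cat > h.py <<'E'
import numpy as np
from scipy.optimize import least_squares
from workcell import *
C={n:camera_model(n) for n in("top","side")}
def proj(n,X):
    c=C[n]; p=np.array(c["intrinsics"])@(np.array(c["R"])@np.array(X,float)+np.array(c["t"]).ravel()); return p[:2]/p[2]
def w(p,q):  # p=(x,y,yaw rad)
    c,s=np.cos(p[2]),np.sin(p[2]); return np.array([p[0]+c*q[0]-s*q[1],p[1]+s*q[0]+c*q[1],q[2]])
def raw(o,u,k=6): return np.array([o[0]+(u[0]+.5)/k-.5,o[1]+(u[1]+.5)/k-.5])
def fit(obs,p0,loss="soft_l1"):
    f=lambda p:np.concatenate([proj(n,w(p,q))-px for n,q,px in obs])
    r=least_squares(f,p0,loss=loss,x_scale=[1,1,.01]); 
    return r.x,f(r.x).reshape(-1,2)
def pix2world(n,px,z):
    c=C[n];R=np.array(c["R"]);t=np.array(c["t"]).ravel();d=R.T@np.linalg.inv(c["intrinsics"])@[px[0],px[1],1];o=-R.T@t
    return o+d*(z-o[2])/d[2]
E
python3 - <<'E'
from h import *
np.set_printoptions(precision=2,suppress=True)
T=lambda u,v:raw((155,160),(u,v)); S=lambda u,v:raw((230,170),(u,v))
L=[("top",(-100,20,120),T(290,401)),("top",(-100,-80,120),T(502,404)),("top",(-150,85,130),T(132,503)),
("top",(-60,140,145),T(33,300)),("top",(-60,-140,145),T(630,310)),("top",(60,-140,145),T(634,63)),("top",(60,140,145),T(50,55)),
("side",(-100,-80,120),S(427,147)),("side",(-100,20,120),S(533,316)),("side",(-150,85,130),S(703,403)),("side",(-60,-140,145),S(290,62)),("side",(60,-140,145),S(66,172))]
p,r=fit(L,[600,0,0]); print(p[:2],np.degrees(p[2])); print(r.T)
A=lambda u,v:raw((305,185),(u,v)); B=lambda u,v:raw((210,100),(u-300,v))
WA=[("top",(0,0,122),A(156,92)),("side",(0,0,122),B(443,192))]
WB=[("top",(0,0,122),A(177,373)),("side",(0,0,122),B(677,72))]
for nm,Wd in(("A",WA),("B",WB)):
    print(nm,*[pix2world(n,px,122) for n,_,px in Wd])
# foot corners z=0/12
print("A foot z12", pix2world("top",A(103,78),12),pix2world("top",A(62,178),12),pix2world("top",A(127,213),0),pix2world("side",B(402,330),0),pix2world("side",B(513,322),0))
print("B foot z12", pix2world("top",A(75,375),12),pix2world("top",A(133,475),0),pix2world("side",B(612,197),0),pix2world("side",B(675,236),0),pix2world("side",B(732,152),0))
for n in C: print(n,-np.array(C[n]["R"]).T@np.array(C[n]["t"]).ravel())
E
```

```text
[575.8  162.63] 0.048913088665532546
[[-0.7  -0.43  0.7  -1.49 -0.11  0.03 -1.15 -0.64 -0.83 -1.03  0.22 -0.56]
 [ 0.1   0.27 -0.03  0.35  0.59  0.35 -0.18 -0.29  1.83 -1.28 -0.69 -0.39]]
A [ 559.32 -179.35  122.  ] [ 558.07 -178.95  122.  ]
B [ 425.96 -186.48  122.  ] [ 423.5  -184.92  122.  ]
A foot z12 [ 592.14 -169.86   12.  ] [ 538.9  -148.03   12.  ] [ 523.57 -182.93    0.  ] [ 592.81 -172.86    0.  ] [ 537.73 -149.71    0.  ]
B foot z12 [ 437.86 -153.5    12.  ] [ 389.52 -183.7     0.  ] [ 456.15 -191.25    0.  ] [ 436.5  -154.74    0.  ] [ 384.86 -185.29    0.  ]
top [ 271.22   19.26 1344.68]
side [ 765.41  383.07 1317.89]
```

```bash
cat >> h.py <<'E'
def delta(t,yaw=None,frm=None,fy=None):
    s=state(); p=np.array(s["ee_pos"] if frm is None else frm,float); y=s["ee_rot"][2] if fy is None else fy
    a=np.radians(y);d=np.array(t,float)-p;c,q=np.cos(a),np.sin(a)
    print("from",np.round(p,1),round(y,1),"dxyz mm",np.round([c*d[0]+q*d[1],q*d[0]-c*d[1],-d[2]],1),"yaw rad",None if yaw is None else round(np.radians(y-yaw),3))
E
python3 - <<'E'
from h import *
np.set_printoptions(precision=2,suppress=True)
T=lambda u,v:raw((155,160),(u,v)); S=lambda u,v:raw((230,170),(u,v))
L=[("top",(-100,20,120),T(290,401)),("top",(-100,-80,120),T(502,404)),("side",(-100,-80,120),S(427,150)),("side",(-100,20,120),S(530,316))]
for y,c in zip((99,33,-33,-99),((127,180),(255,181),(382,183),(508,184))): L.append(("top",(33,y+25,8),T(*c)))
for y,c in zip((-99,-33,33),((250,197),(310,308),(375,420))): L.append(("side",(-33,y-25,8),S(*c)))
for l in(L,[x for x in L if x[0]=="top"],[x for x in L if x[0]=="side"]):
    p,r=fit(l,[576,162,0]); print(p[:2],np.degrees(p[2])); print(r.T)
# latch angle from grip post: centre of cap at z130
P=[pix2world("top",T(132,503),130),pix2world("side",S(705,403),130)]; print(P)
delta((410,-180,200),0); delta((426,248,190),0,(410,-180,200),0)
E
```

```text
[575.83 161.75] -0.07046735932478664
[[-0.46 -0.19 -0.71 -0.47  0.16 -0.08 -0.15 -0.06 -0.32 -0.24 -0.7 ]
 [ 0.08  0.32 -1.01  1.64  0.19  0.46  0.57  0.85  0.06 -0.06  0.17]]
[577.1  161.49] 0.2557926810596204
[[-0.14  0.12  0.2  -0.04 -0.11 -0.02]
 [-0.32 -0.28  0.02  0.17  0.17  0.32]]
[573.72 162.67] 0.6287628095947705
[[-0.41  0.21 -0.07  0.25  0.02]
 [-1.27  1.17  0.12 -0.11 -0.01]]
[array([425.61, 249.41, 130.  ]), array([424.25, 252.28, 130.  ])]
from [ 207.7 -535.7  227.2] 21.2 dxyz mm [ 317.2 -258.6   27.2] yaw rad 0.37
from [ 410. -180.  200.] 0 dxyz mm [  16. -428.   10.] yaw rad 0.0
```

```bash
python3 -m crank '[{"grip":0.05,"x":0.03,"y":-0.025,"z":0.003,"yaw":0.08},{"grip":0.05,"x":0.062,"y":-0.051,"z":0.006,"yaw":0.16},{"grip":0.05,"x":0.095,"y":-0.077,"z":0.008,"yaw":0.24},{"grip":0.05,"x":0.127,"y":-0.103,"z":0.011,"yaw":0.32},{"grip":0.05,"x":0.158,"y":-0.129,"z":0.014,"yaw":0.37}]' 8; python3 -m crank '[{"grip":0.05,"x":0.02,"y":-0.036,"z":0.003,"yaw":0},{"grip":0.05,"x":0.04,"y":-0.071,"z":0.006,"yaw":0},{"grip":0.05,"x":0.061,"y":-0.107,"z":0.009,"yaw":0},{"grip":0.05,"x":0.081,"y":-0.142,"z":0.011,"yaw":0},{"grip":0.05,"x":0.101,"y":-0.178,"z":0.014,"yaw":0}]'; python3 -m crank '[{"grip":0.05,"x":0.002,"y":-0.04,"z":0,"yaw":0},{"grip":0.05,"x":0.003,"y":-0.08,"z":0,"yaw":0},{"grip":0.05,"x":0.005,"y":-0.12,"z":0,"yaw":0},{"grip":0.05,"x":0.006,"y":-0.16,"z":0,"yaw":0},{"grip":0.05,"x":0.008,"y":-0.2,"z":0,"yaw":0}]'; python3 -m crank '[{"grip":0.05,"x":0.002,"y":-0.04,"z":0,"yaw":0},{"grip":0.05,"x":0.003,"y":-0.08,"z":0,"yaw":0},{"grip":0.05,"x":0.005,"y":-0.12,"z":0,"yaw":0},{"grip":0.05,"x":0.006,"y":-0.16,"z":0,"yaw":0},{"grip":0.05,"x":0.008,"y":-0.2,"z":0,"yaw":0}]'
python3 -c "
from h import *
delta((426,248,107),0)"
```

```text
time_s: 0.52
ee_pos: [308.9, -356.9, 213.5]
ee_rot: [-180.0, 0.0, -0.3]
force: [0.5, 0.1, -1.2]
gripper_width: 60.7
gripper_force: 0.0
time_s: 0.93
ee_pos: [410.0, -178.9, 199.8]
ee_rot: [180.0, -0.0, -0.0]
force: [0.6, -0.1, 1.0]
gripper_width: 50.1
gripper_force: 0.0
time_s: 1.35
ee_pos: [416.9, 21.1, 199.8]
ee_rot: [180.0, 0.0, -0.0]
force: [1.1, -0.5, 0.8]
gripper_width: 50.1
gripper_force: 0.0
time_s: 1.77
ee_pos: [424.9, 221.2, 199.7]
ee_rot: [180.0, 0.0, 0.0]
force: [1.1, -0.5, 0.1]
gripper_width: 50.2
gripper_force: 0.0
from [424.9 221.2 199.7] 0.0 dxyz mm [  1.1 -26.8  92.7] yaw rad 0.0
```

```bash
python3 -m crank '[{"grip":0.05,"x":0,"y":-0.028,"z":0.01,"yaw":0},{"grip":0.05,"x":0,"y":-0.028,"z":0.035,"yaw":0},{"grip":0.05,"x":0,"y":-0.028,"z":0.06,"yaw":0},{"grip":0.05,"x":0,"y":-0.028,"z":0.08,"yaw":0},{"grip":0.05,"x":0,"y":-0.028,"z":0.092,"yaw":0}]'; python3 -m crank '[{"grip":0.0,"x":0,"y":0,"z":0,"yaw":0},{"grip":0.0,"x":0,"y":0,"z":0,"yaw":0},{"grip":0.0,"x":0,"y":0,"z":0,"yaw":0},{"grip":0.0,"x":0,"y":0,"z":0,"yaw":0},{"grip":0.0,"x":0,"y":0,"z":0,"yaw":0}]' 8
```

```text
time_s: 2.18
ee_pos: [424.0, 246.7, 105.3]
ee_rot: [179.9, 0.2, 0.0]
force: [-0.1, -0.2, 0.5]
gripper_width: 49.6
gripper_force: 0.0
time_s: 2.6
ee_pos: [426.1, 247.8, 109.0]
ee_rot: [-179.9, -0.1, -0.0]
force: [-1.2, 2.0, 1.2]
gripper_width: 19.8
gripper_force: 0.8
```

```bash
python3 -m crank '[{"grip":0.0,"x":0,"y":0,"z":0,"yaw":0},{"grip":0.0,"x":0,"y":0,"z":0,"yaw":0},{"grip":0.0,"x":0,"y":0,"z":0,"yaw":0},{"grip":0.0,"x":0,"y":0,"z":0,"yaw":0},{"grip":0.0,"x":0,"y":0,"z":0,"yaw":0}]' 8;  python3 -m crank '[{"grip":0.0,"x":0.0008,"y":-0.0096,"z":0,"yaw":0},{"grip":0.0,"x":0.003,"y":-0.019,"z":0,"yaw":0},{"grip":0.0,"x":0.007,"y":-0.0277,"z":0,"yaw":0},{"grip":0.0,"x":0.012,"y":-0.036,"z":0,"yaw":0},{"grip":0.0,"x":0.018,"y":-0.043,"z":0,"yaw":0}]'
```

```text
time_s: 3.02
ee_pos: [425.9, 247.6, 108.7]
ee_rot: [-179.9, -0.1, -0.0]
force: [-2.2, 2.2, 5.7]
gripper_width: 14.2
gripper_force: 8.0
time_s: 3.43
ee_pos: [443.7, 290.7, 107.6]
ee_rot: [179.9, 0.1, 0.0]
force: [-2.8, -1.9, 2.3]
gripper_width: 13.9
gripper_force: 8.0
```

```bash
python3 -m crank '[{"grip":0.0,"x":0.0074,"y":-0.006,"z":0,"yaw":0},{"grip":0.0,"x":0.0157,"y":-0.011,"z":0,"yaw":0},{"grip":0.0,"x":0.0246,"y":-0.0145,"z":0,"yaw":0},{"grip":0.0,"x":0.034,"y":-0.0165,"z":0,"yaw":0},{"grip":0.0,"x":0.044,"y":-0.017,"z":0,"yaw":0}]'
```

```text
time_s: 3.85
ee_pos: [488.1, 307.3, 107.4]
ee_rot: [180.0, 0.1, -0.0]
force: [-4.0, -4.1, 0.1]
gripper_width: 13.7
gripper_force: 8.0
```

```bash
python3 -m crank '[{"grip":0.0,"x":0.002,"y":0,"z":0,"yaw":0},{"grip":0.0,"x":0.004,"y":0,"z":0,"yaw":0},{"grip":0.0,"x":0.006,"y":0,"z":0,"yaw":0},{"grip":0.0,"x":0.006,"y":0,"z":0,"yaw":0},{"grip":0.0,"x":0.006,"y":0,"z":0,"yaw":0}]'; python3 -m crank '[{"grip":0.04,"x":0,"y":0,"z":0,"yaw":0},{"grip":0.04,"x":0,"y":0,"z":0,"yaw":0},{"grip":0.04,"x":0,"y":0,"z":0,"yaw":0},{"grip":0.04,"x":0,"y":0,"z":-0.03,"yaw":0},{"grip":0.04,"x":0,"y":0,"z":-0.07,"yaw":0}]';  python3 -m crank '[{"grip":0.03,"x":0,"y":0.02,"z":-0.02,"yaw":-0.12},{"grip":0.03,"x":0,"y":0.04,"z":-0.04,"yaw":-0.24},{"grip":0.03,"x":0,"y":0.06,"z":-0.04,"yaw":-0.36},{"grip":0.03,"x":0,"y":0.08,"z":-0.04,"yaw":-0.48},{"grip":0.03,"x":0,"y":0.1,"z":-0.04,"yaw":-0.6}]';  python3 -m crank '[{"grip":0.03,"x":0,"y":0,"z":0,"yaw":-0.12},{"grip":0.03,"x":0,"y":0,"z":0,"yaw":-0.24},{"grip":0.03,"x":0,"y":0,"z":0,"yaw":-0.36},{"grip":0.03,"x":0,"y":0,"z":0,"yaw":-0.48},{"grip":0.03,"x":0,"y":0,"z":0,"yaw":-0.6}]'; python3 -m crank '[{"grip":0.03,"x":0,"y":0,"z":0,"yaw":-0.12},{"grip":0.03,"x":0,"y":0,"z":0,"yaw":-0.24},{"grip":0.03,"x":0,"y":0,"z":0,"yaw":-0.371},{"grip":0.03,"x":0,"y":0,"z":0,"yaw":-0.371},{"grip":0.03,"x":0,"y":0,"z":0,"yaw":-0.371}]'
python3 - <<'E'
from h import *
import cv2
im=grab_frame("top"); cv2.imwrite("t1.png",cv2.cvtColor(im,cv2.COLOR_RGB2BGR))
cv2.imwrite("pics/t1.png",cv2.cvtColor(cv2.resize(im[150:270,130:300],None,fx=4.5,fy=4.5,interpolation=cv2.INTER_CUBIC),cv2.COLOR_RGB2BGR))
delta((475.5,132,116),90)
E
```

```text
time_s: 4.27
ee_pos: [491.0, 307.2, 107.1]
ee_rot: [180.0, 0.4, -0.1]
force: [-9.8, -0.3, 1.9]
gripper_width: 14.0
gripper_force: 8.0
time_s: 4.68
ee_pos: [492.7, 306.3, 175.5]
ee_rot: [179.8, 0.3, -0.0]
force: [0.4, -0.1, 0.4]
gripper_width: 39.8
gripper_force: 0.0
time_s: 5.1
ee_pos: [494.8, 206.6, 219.0]
ee_rot: [179.9, -0.2, 34.7]
force: [0.8, -0.5, -0.4]
gripper_width: 30.0
gripper_force: 0.0
time_s: 5.52
ee_pos: [494.8, 207.3, 218.4]
ee_rot: [179.9, -0.1, 69.1]
force: [-0.4, 0.2, -0.7]
gripper_width: 30.0
gripper_force: 0.0
time_s: 5.93
ee_pos: [494.4, 207.3, 218.2]
ee_rot: [179.9, -0.0, 89.8]
force: [0.5, 0.3, 0.6]
gripper_width: 30.0
gripper_force: 0.0
from [494.2 207.3 218.2] 89.8 dxyz mm [-75.3 -18.5 102.2] yaw rad -0.003
```

View pics/t1.png

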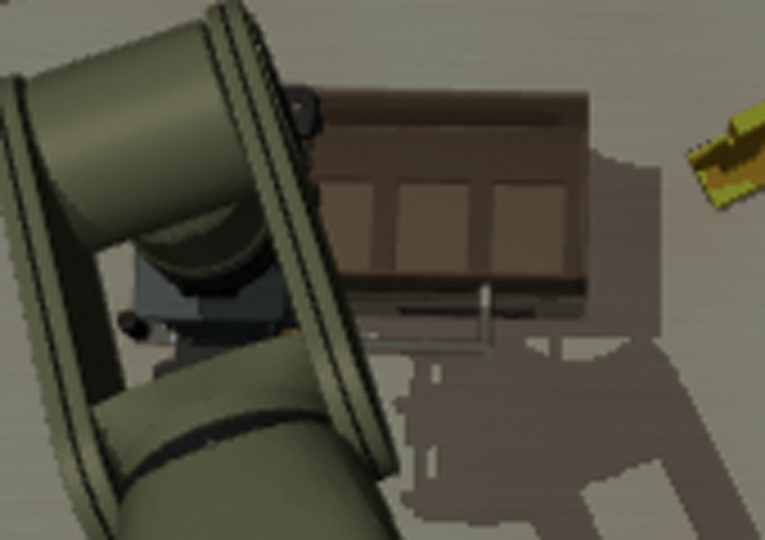

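The picture shows the post at about (130,322), lying along the box front, so the latch is open. The bar's right end is at (487,345). Next is the handle.

```bash
python3 -m crank '[{"grip":0.036,"x":-0.025,"y":-0.006,"z":0.01,"yaw":0},{"grip":0.036,"x":-0.05,"y":-0.012,"z":0.02,"yaw":0},{"grip":0.036,"x":-0.075,"y":-0.0185,"z":0.03,"yaw":-0.003},{"grip":0.036,"x":-0.075,"y":-0.0185,"z":0.045,"yaw":-0.003},{"grip":0.036,"x":-0.075,"y":-0.0185,"z":0.06,"yaw":-0.003}]'; python3 -m crank '[{"grip":0.036,"x":0,"y":0,"z":0.01,"yaw":0},{"grip":0.036,"x":0,"y":0,"z":0.02,"yaw":0},{"grip":0.036,"x":0,"y":0,"z":0.03,"yaw":0},{"grip":0.036,"x":0,"y":0,"z":0.042,"yaw":0},{"grip":0.036,"x":0,"y":0,"z":0.042,"yaw":0}]'; python3 -m crank '[{"grip":0.0,"x":0,"y":0,"z":0,"yaw":0},{"grip":0.0,"x":0,"y":0,"z":0,"yaw":0},{"grip":0.0,"x":0,"y":0,"z":0,"yaw":0},{"grip":0.0,"x":0,"y":0,"z":0,"yaw":0},{"grip":0.0,"x":0,"y":0,"z":0,"yaw":0}]' 15;  python3 -m crank '[{"grip":0.0,"x":0,"y":0,"z":0,"yaw":0},{"grip":0.0,"x":0,"y":0,"z":0,"yaw":0},{"grip":0.0,"x":0,"y":0,"z":0,"yaw":0},{"grip":0.0,"x":0,"y":0,"z":0,"yaw":0},{"grip":0.0,"x":0,"y":0,"z":0,"yaw":0}]' 15
```

```text
time_s: 6.4
ee_pos: [475.4, 131.1, 158.0]
ee_rot: [179.9, -0.0, 89.9]
force: [-1.3, -0.1, -0.0]
gripper_width: 36.1
gripper_force: 0.0
time_s: 6.82
ee_pos: [474.0, 132.2, 113.9]
ee_rot: [-179.8, 0.1, 90.2]
force: [0.4, 0.3, -0.4]
gripper_width: 36.0
gripper_force: 0.0
time_s: 7.23
ee_pos: [477.2, 132.5, 116.8]
ee_rot: [179.7, -0.0, 90.2]
force: [4.4, -0.3, -2.4]
gripper_width: 9.6
gripper_force: 15.0
time_s: 7.65
ee_pos: [477.2, 132.4, 116.7]
ee_rot: [179.7, -0.0, 90.2]
force: [5.5, -1.2, -0.7]
gripper_width: 9.4
gripper_force: 15.0
```

```bash
python3 -c "
import numpy as np
f=lambda t:np.array([160*(1-np.cos(t))+50*np.sin(t),-(160*np.sin(t)+50*(np.cos(t)-1))])
for k in range(4):
    print([tuple(np.round(f(.4*k+.08*i)-f(.4*k),1)) for i in range(1,6)])
print(f(1.6))"
```

```text
[(np.float64(4.5), np.float64(-12.6)), (np.float64(10.0), np.float64(-24.9)), (np.float64(16.5), np.float64(-36.6)), (np.float64(23.9), np.float64(-47.8)), (np.float64(32.1), np.float64(-58.4))]
[(np.float64(9.1), np.float64(-9.9)), (np.float64(18.9), np.float64(-19.0)), (np.float64(29.4), np.float64(-27.3)), (np.float64(40.6), np.float64(-34.7)), (np.float64(52.3), np.float64(-41.3))]
[(np.float64(12.2), np.float64(-5.6)), (np.float64(24.8), np.float64(-10.1)), (np.float64(37.7), np.float64(-13.7)), (np.float64(50.9), np.float64(-16.2)), (np.float64(64.2), np.float64(-17.6))]
[(np.float64(13.4), np.float64(-0.4)), (np.float64(26.8), np.float64(0.3)), (np.float64(40.1), np.float64(2.1)), (np.float64(53.2), np.float64(4.9)), (np.float64(66.0), np.float64(8.8))]
[ 214.65060372 -108.47180037]
```

```bash
python3 -m crank '[{"grip":0.0,"x":0,"y":0.006,"z":-0.0126,"yaw":0},{"grip":0.0,"x":0,"y":0.0117,"z":-0.025,"yaw":0},{"grip":0.0,"x":0,"y":0.018,"z":-0.0366,"yaw":0},{"grip":0.0,"x":0,"y":0.0255,"z":-0.0478,"yaw":0},{"grip":0.0,"x":0,"y":0.0337,"z":-0.0584,"yaw":0}]' 20; python3 -m crank '[{"grip":0.0,"x":0,"y":0.009,"z":-0.01,"yaw":0},{"grip":0.0,"x":0,"y":0.019,"z":-0.019,"yaw":0},{"grip":0.0,"x":0,"y":0.0294,"z":-0.0273,"yaw":0},{"grip":0.0,"x":0,"y":0.0406,"z":-0.0347,"yaw":0},{"grip":0.0,"x":0,"y":0.0523,"z":-0.0413,"yaw":0}]'
```

```text
time_s: 8.07
ee_pos: [506.9, 132.5, 173.8]
ee_rot: [-179.7, -0.0, 90.1]
force: [-0.1, 1.2, -5.8]
gripper_width: 9.4
gripper_force: 20.0
time_s: 8.48
ee_pos: [556.7, 132.6, 216.4]
ee_rot: [-179.4, -0.0, 90.2]
force: [-7.2, 0.7, 6.5]
gripper_width: 9.6
gripper_force: 20.0
```

```bash
python3 -m crank '[{"grip":0.0,"x":0,"y":0.0122,"z":-0.0056,"yaw":0},{"grip":0.0,"x":0,"y":0.0248,"z":-0.01,"yaw":0},{"grip":0.0,"x":0,"y":0.0377,"z":-0.0137,"yaw":0},{"grip":0.0,"x":0,"y":0.0509,"z":-0.0162,"yaw":0},{"grip":0.0,"x":0,"y":0.0642,"z":-0.0176,"yaw":0}]'; python3 -m crank '[{"grip":0.0,"x":0,"y":0.0134,"z":-0.0004,"yaw":0},{"grip":0.0,"x":0,"y":0.0268,"z":0.0003,"yaw":0},{"grip":0.0,"x":0,"y":0.04,"z":0.002,"yaw":0},{"grip":0.0,"x":0,"y":0.0532,"z":0.005,"yaw":0},{"grip":0.0,"x":0,"y":0.066,"z":0.009,"yaw":0}]'; python3 -m crank '[{"grip":0.0,"x":0,"y":0.002,"z":0.001,"yaw":0},{"grip":0.0,"x":0,"y":0.004,"z":0.001,"yaw":0},{"grip":0.0,"x":0,"y":0.006,"z":0.002,"yaw":0},{"grip":0.0,"x":0,"y":0.006,"z":0.002,"yaw":0},{"grip":0.0,"x":0,"y":0.006,"z":0.002,"yaw":0}]'
```

```text
time_s: 8.9
ee_pos: [623.8, 132.8, 234.6]
ee_rot: [-179.8, -0.0, 90.2]
force: [-4.2, -0.4, 2.8]
gripper_width: 9.4
gripper_force: 20.0
time_s: 9.32
ee_pos: [690.4, 133.0, 224.6]
ee_rot: [-179.8, -0.0, 90.2]
force: [-1.9, -0.3, 0.9]
gripper_width: 9.2
gripper_force: 20.0
time_s: 9.73
ee_pos: [692.1, 133.0, 223.6]
ee_rot: [-179.3, 0.0, 90.2]
force: [-12.5, -1.1, 9.4]
gripper_width: 9.4
gripper_force: 20.0
```

```bash
python3 -m crank '[{"grip":0.036,"x":0,"y":-0.003,"z":0,"yaw":0},{"grip":0.036,"x":0,"y":-0.003,"z":0,"yaw":0},{"grip":0.036,"x":0,"y":-0.003,"z":0,"yaw":0},{"grip":0.036,"x":0,"y":-0.003,"z":-0.03,"yaw":0},{"grip":0.036,"x":0,"y":-0.003,"z":-0.06,"yaw":0}]'
python3 - <<'E'
from h import *
import cv2
t=grab_frame("top"); s=grab_frame("side")
def cr(im,x,y,w,h,k): return cv2.cvtColor(cv2.resize(np.clip(im[y:y+h,x:x+w]*1.7,0,255).astype('uint8'),(w*k,h*k),interpolation=cv2.INTER_CUBIC),cv2.COLOR_RGB2BGR)
o=np.zeros((590,800,3),np.uint8); a=cr(t,303,185,45,84,7); b=cr(s,215,105,75,60,6); o[:588,:315]=a; o[:360,330:780]=b
cv2.imwrite("pics/w1.png",o); cv2.imwrite("pics/s1.png",cr(s,0,0,512,384,1))
E
```

```text
time_s: 10.15
ee_pos: [693.4, 132.6, 280.1]
ee_rot: [-179.6, 0.1, 90.2]
force: [1.4, 1.1, 0.7]
gripper_width: 35.8
gripper_force: 0.0
```

View pics/w1.png

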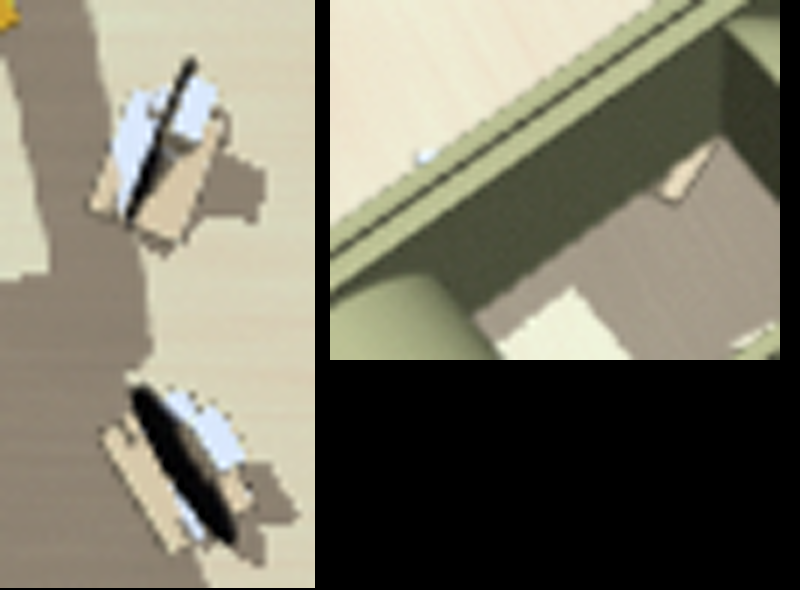

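View pics/s1.png

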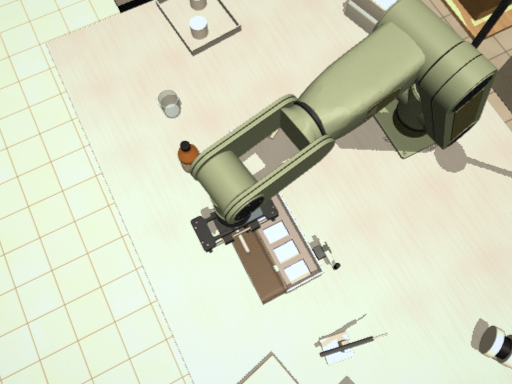

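Both wafers stand as before, with grip tops at about (195,107) for A and (215,439) for B in the crop. The lid is upright and the lever is aside.

```bash
python3 - <<'E'
from h import *
np.set_printoptions(precision=2,suppress=True)
A=lambda u,v:raw((305,185),(u,v)); B=lambda u,v:raw((210,100),(u-300,v)); N=lambda u,v:raw((303,185),(u,v),7)
WA=[("top",(0,0,122),A(156,92)),("top",(0,0,122),N(195,107)),("side",(0,0,122),B(443,192)),("top",(-30,22,6),A(62,180)),("top",(-30,-22,0),A(127,213)),("top",(-30,22,6),N(92,208)),("top",(-30,-22,0),N(166,250)),("side",(30,22,0),B(402,330)),("side",(-30,22,0),B(513,322))]
WB=[("top",(0,0,122),N(215,439)),("side",(0,0,122),B(677,72)),("top",(30,22,6),A(75,377)),("top",(-30,22,0),A(133,475)),("top",(30,22,6),N(102,432)),("top",(-30,22,0),N(170,553)),("side",(30,-22,6),B(612,197)),("side",(30,22,0),B(675,236)),("side",(-30,22,6),B(732,152))]
for W,p0 in((WA,[558,-179,-.39]),(WB,[424,-186,.54])):
  for l in (W,[x for x in W if x[0]=="top"]):
    p,r=fit(l,p0); print(p[:2],np.degrees(p[2])); print(r.T)
delta((600,-50,240),-22.5);delta((558.5,-179.5,180),-22.5,(600,-50,240),-22.5)
E
```

```text
[ 558.46 -179.45] -23.840206297076065
[[ 0.04  0.2  -0.19 -0.51  1.47 -1.31  0.93 -0.36 -0.25]
 [ 0.3   0.36 -0.08 -0.28  0.49  0.02  0.29  0.62  0.92]]
[ 559.05 -179.1 ] -24.133816174337948
[[-0.09  0.07 -0.66  1.29 -1.45  0.75]
 [ 0.09  0.15 -0.52  0.31 -0.22  0.11]]
[ 424.28 -186.81] 30.82951880577734
[[ 0.93 -0.52 -0.57 -0.12 -0.63 -0.23 -1.26 -0.3  -0.26]
 [ 0.07 -0.39 -0.4   0.76  0.73  0.93  0.06  0.83 -0.06]]
[ 425.59 -187.36] 30.73668277596326
[[ 1.12 -0.39  0.03 -0.45 -0.08]
 [-0.4  -0.84  0.32  0.29  0.5 ]]
from [696.6 133.3 287.9] 90.2 dxyz mm [-183.   -97.1   47.9] yaw rad 1.966
from [600. -50. 240.] -22.5 dxyz mm [ 11.2 135.5  60. ] yaw rad 0.0
```

```bash
python3 -m crank '[{"grip":0.05,"x":-0.03,"y":-0.018,"z":0,"yaw":0.12},{"grip":0.05,"x":-0.06,"y":-0.036,"z":0.01,"yaw":0.24},{"grip":0.05,"x":-0.095,"y":-0.055,"z":0.02,"yaw":0.36},{"grip":0.05,"x":-0.13,"y":-0.075,"z":0.03,"yaw":0.48},{"grip":0.05,"x":-0.165,"y":-0.095,"z":0.04,"yaw":0.6}]';  python3 -m crank '[{"grip":0.05,"x":0,"y":0,"z":0,"yaw":0.12},{"grip":0.05,"x":0,"y":0,"z":0,"yaw":0.24},{"grip":0.05,"x":0,"y":0,"z":0,"yaw":0.36},{"grip":0.05,"x":0,"y":0,"z":0,"yaw":0.48},{"grip":0.05,"x":0,"y":0,"z":0,"yaw":0.6}]';  python3 -m crank '[{"grip":0.05,"x":0,"y":0,"z":0,"yaw":0.12},{"grip":0.05,"x":0,"y":0,"z":0,"yaw":0.24},{"grip":0.05,"x":0,"y":0,"z":0,"yaw":0.36},{"grip":0.05,"x":0,"y":0,"z":0,"yaw":0.48},{"grip":0.05,"x":0,"y":0,"z":0,"yaw":0.6}]'; python3 -m crank '[{"grip":0.05,"x":0,"y":0,"z":0,"yaw":0.1},{"grip":0.05,"x":0,"y":0,"z":0,"yaw":0.184},{"grip":0.05,"x":0,"y":0,"z":0,"yaw":0.184},{"grip":0.05,"x":0,"y":0,"z":0,"yaw":0.184},{"grip":0.05,"x":0,"y":0,"z":0,"yaw":0.184}]'; python3 -c "
from h import *
delta((558.8,-179.3,100),-23.5)"
```

```text
time_s: 10.67
ee_pos: [598.6, -33.7, 241.1]
ee_rot: [-180.0, 0.0, 55.5]
force: [0.7, -1.0, -0.2]
gripper_width: 49.6
gripper_force: 0.0
time_s: 11.08
ee_pos: [599.7, -32.7, 241.6]
ee_rot: [-180.0, 0.0, 21.0]
force: [0.6, -0.0, -0.1]
gripper_width: 50.0
gripper_force: 0.0
time_s: 11.5
ee_pos: [599.8, -32.5, 241.5]
ee_rot: [180.0, 0.0, -13.3]
force: [0.3, 0.4, 0.3]
gripper_width: 50.1
gripper_force: 0.0
time_s: 11.92
ee_pos: [599.8, -32.4, 241.9]
ee_rot: [180.0, 0.0, -23.4]
force: [0.3, -0.3, -0.7]
gripper_width: 50.1
gripper_force: 0.0
from [599.8 -32.4 241.9] -23.4 dxyz mm [ 20.7 151.1 141.9] yaw rad 0.002
```

```bash
python3 -m crank '[{"grip":0.05,"x":0.005,"y":0.035,"z":0.015,"yaw":0},{"grip":0.05,"x":0.011,"y":0.072,"z":0.03,"yaw":0},{"grip":0.05,"x":0.016,"y":0.11,"z":0.045,"yaw":0},{"grip":0.05,"x":0.0207,"y":0.151,"z":0.05,"yaw":0},{"grip":0.05,"x":0.0207,"y":0.151,"z":0.06,"yaw":0}]'; python3 -m crank '[{"grip":0.05,"x":0,"y":0,"z":0.015,"yaw":0},{"grip":0.05,"x":0,"y":0,"z":0.035,"yaw":0},{"grip":0.05,"x":0,"y":0,"z":0.055,"yaw":0},{"grip":0.05,"x":0,"y":0,"z":0.07,"yaw":0},{"grip":0.05,"x":0,"y":0,"z":0.079,"yaw":0}]'; python3 -m crank '[{"grip":0.03,"x":0,"y":0,"z":0,"yaw":0},{"grip":0.02,"x":0,"y":0,"z":0,"yaw":0},{"grip":0.0,"x":0,"y":0,"z":0,"yaw":0},{"grip":0.0,"x":0,"y":0,"z":0,"yaw":0},{"grip":0.0,"x":0,"y":0,"z":0,"yaw":0}]' 8; python3 -m crank '[{"grip":0.0,"x":0,"y":0,"z":0,"yaw":0},{"grip":0.0,"x":0,"y":0,"z":0,"yaw":0},{"grip":0.0,"x":0,"y":0,"z":0,"yaw":0},{"grip":0.0,"x":0,"y":0,"z":0,"yaw":0},{"grip":0.0,"x":0,"y":0,"z":0,"yaw":0}]' 15
```

```text
time_s: 12.33
ee_pos: [556.8, -185.3, 182.1]
ee_rot: [179.8, -0.1, -23.7]
force: [-0.1, -0.2, 0.7]
gripper_width: 50.1
gripper_force: 0.0
time_s: 12.75
ee_pos: [557.8, -178.6, 101.3]
ee_rot: [180.0, 0.2, -23.4]
force: [-0.4, -0.4, 0.8]
gripper_width: 50.0
gripper_force: 0.0
time_s: 13.17
ee_pos: [559.2, -179.3, 104.3]
ee_rot: [-180.0, -0.1, -23.5]
force: [-0.6, 0.4, 0.0]
gripper_width: 19.6
gripper_force: 0.0
time_s: 13.58
ee_pos: [559.2, -179.3, 104.0]
ee_rot: [-180.0, -0.1, -23.5]
force: [1.4, 0.0, 5.3]
gripper_width: 14.1
gripper_force: 15.0
```

```bash
python3 -m crank '[{"grip":0.0,"x":0,"y":0,"z":-0.015,"yaw":0},{"grip":0.0,"x":0,"y":0,"z":-0.04,"yaw":0},{"grip":0.0,"x":0,"y":0,"z":-0.07,"yaw":0},{"grip":0.0,"x":0,"y":0,"z":-0.105,"yaw":0},{"grip":0.0,"x":0,"y":0,"z":-0.14,"yaw":0}]' 20; python3 -m crank '[{"grip":0.0,"x":0,"y":0,"z":0,"yaw":-0.1},{"grip":0.0,"x":0,"y":0,"z":0,"yaw":-0.2},{"grip":0.0,"x":0,"y":0,"z":0,"yaw":-0.3},{"grip":0.0,"x":0,"y":0,"z":0,"yaw":-0.41},{"grip":0.0,"x":0,"y":0,"z":0,"yaw":-0.41}]'; python3 -m crank '[{"grip":0.0,"x":0.002,"y":-0.03,"z":0,"yaw":0},{"grip":0.0,"x":0.004,"y":-0.065,"z":0,"yaw":0},{"grip":0.0,"x":0.006,"y":-0.1,"z":0,"yaw":0},{"grip":0.0,"x":0.008,"y":-0.135,"z":0,"yaw":0},{"grip":0.0,"x":0.01,"y":-0.17,"z":0,"yaw":0}]';python3 -c "
from h import *
delta((577,194.7,160),0)"
```

```text
time_s: 14.0
ee_pos: [557.5, -178.8, 243.2]
ee_rot: [180.0, 0.2, -23.5]
force: [0.5, -0.6, -1.5]
gripper_width: 13.8
gripper_force: 20.0
time_s: 14.42
ee_pos: [557.9, -179.0, 242.2]
ee_rot: [-180.0, 0.1, 0.1]
force: [-1.0, -0.1, -1.3]
gripper_width: 13.8
gripper_force: 20.0
time_s: 14.83
ee_pos: [568.0, -7.7, 242.5]
ee_rot: [180.0, 0.1, -0.2]
force: [0.6, 1.2, -2.4]
gripper_width: 13.7
gripper_force: 20.0
from [568.   -7.7 242.5] -0.2 dxyz mm [   8.2 -202.5   82.5] yaw rad -0.004
```

```bash
python3 -m crank '[{"grip":0.0,"x":0.002,"y":-0.035,"z":0,"yaw":0},{"grip":0.0,"x":0.004,"y":-0.07,"z":0,"yaw":0},{"grip":0.0,"x":0.006,"y":-0.11,"z":0,"yaw":0},{"grip":0.0,"x":0.007,"y":-0.15,"z":0,"yaw":0},{"grip":0.0,"x":0.008,"y":-0.18,"z":0,"yaw":-0.003}]'; python3 -m crank '[{"grip":0.0,"x":0,"y":-0.01,"z":0,"yaw":0},{"grip":0.0,"x":0,"y":-0.0225,"z":0.01,"yaw":0},{"grip":0.0,"x":0,"y":-0.0225,"z":0.03,"yaw":0},{"grip":0.0,"x":0,"y":-0.0225,"z":0.045,"yaw":0},{"grip":0.0,"x":0,"y":-0.0225,"z":0.05,"yaw":0}]'; python3 -m crank '[{"grip":0.0,"x":0,"y":0,"z":0,"yaw":0},{"grip":0.0,"x":0,"y":0,"z":0,"yaw":0},{"grip":0.0,"x":0,"y":0,"z":0,"yaw":0},{"grip":0.0,"x":0,"y":0,"z":0,"yaw":0},{"grip":0.0,"x":0,"y":0,"z":0,"yaw":0}]'
python3 - <<'E'
from h import *
import cv2
t=grab_frame("top"); s=grab_frame("side")
def cr(im,x,y,w,h,k): return cv2.cvtColor(cv2.resize(np.clip(im[y:y+h,x:x+w]*1.7,0,255).astype('uint8'),(w*k,h*k),interpolation=cv2.INTER_CUBIC),cv2.COLOR_RGB2BGR)
o=np.zeros((500,800,3),np.uint8); o[:480,:390]=cr(t,170,165,65,80,6); o[:480,400:]=cr(s,235,190,100,120,4)
cv2.imwrite("pics/p1.png",o)
delta((577,194.7,140),0)
E
```

```text
time_s: 15.25
ee_pos: [575.9, 173.8, 242.4]
ee_rot: [-180.0, 0.1, 0.0]
force: [-0.1, 0.4, -1.7]
gripper_width: 14.1
gripper_force: 20.0
time_s: 15.67
ee_pos: [574.7, 192.2, 189.4]
ee_rot: [179.8, 0.4, 0.0]
force: [-0.9, 0.3, -2.1]
gripper_width: 14.1
gripper_force: 20.0
time_s: 16.08
ee_pos: [577.1, 193.2, 194.2]
ee_rot: [-180.0, -0.1, 0.1]
force: [0.5, -0.5, -1.9]
gripper_width: 14.1
gripper_force: 20.0
from [576.9 193.3 193.9] 0.1 dxyz mm [ 0.1 -1.4 53.9] yaw rad 0.002
```

View pics/p1.png

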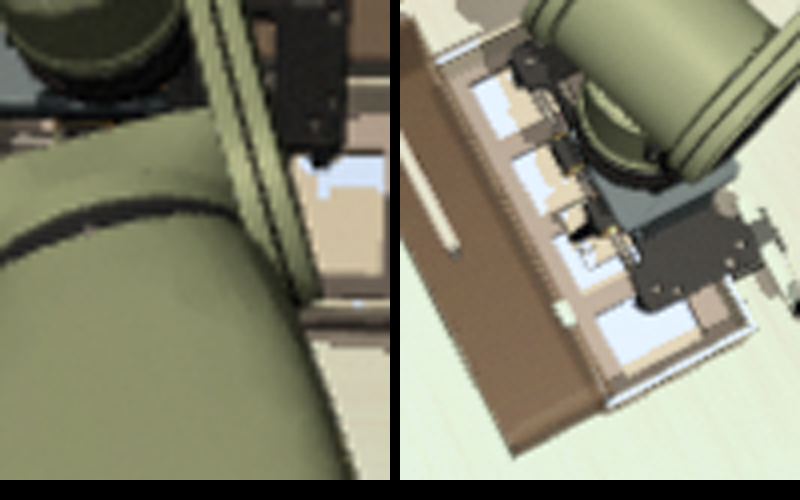

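The arm hides most of the view, but the wafer sits over the third pocket near (590,250) in the side crop. I'll descend carefully and watch the force.

```bash
python3 -m crank '[{"grip":0.0,"x":0,"y":-0.0014,"z":0.01,"yaw":0},{"grip":0.0,"x":0,"y":-0.0014,"z":0.03,"yaw":0},{"grip":0.0,"x":0,"y":-0.0014,"z":0.05,"yaw":0},{"grip":0.0,"x":0,"y":-0.0014,"z":0.058,"yaw":0},{"grip":0.0,"x":0,"y":-0.0014,"z":0.06,"yaw":0}]';  python3 -m crank '[{"grip":0.0,"x":0,"y":0,"z":0.002,"yaw":0},{"grip":0.0,"x":0,"y":0,"z":0.005,"yaw":0},{"grip":0.0,"x":0,"y":0,"z":0.008,"yaw":0},{"grip":0.0,"x":0,"y":0,"z":0.011,"yaw":0},{"grip":0.0,"x":0,"y":0,"z":0.013,"yaw":0}]'
```

```text
time_s: 16.6
ee_pos: [575.2, 194.4, 130.8]
ee_rot: [179.9, 0.3, 0.2]
force: [0.4, 0.5, -2.2]
gripper_width: 13.9
gripper_force: 20.0
time_s: 17.02
ee_pos: [576.8, 194.8, 120.4]
ee_rot: [-180.0, -0.0, 0.2]
force: [-0.1, -0.5, -0.6]
gripper_width: 14.2
gripper_force: 20.0
```

```bash
python3 -m crank '[{"grip":0.0,"x":0,"y":0,"z":0.002,"yaw":0},{"grip":0.0,"x":0,"y":0,"z":0.004,"yaw":0},{"grip":0.0,"x":0,"y":0,"z":0.006,"yaw":0},{"grip":0.0,"x":0,"y":0,"z":0.007,"yaw":0},{"grip":0.0,"x":0,"y":0,"z":0.008,"yaw":0}]';  python3 -m crank '[{"grip":0.0,"x":0,"y":0,"z":0.0005,"yaw":0},{"grip":0.0,"x":0,"y":0,"z":0.001,"yaw":0},{"grip":0.0,"x":0,"y":0,"z":0.001,"yaw":0},{"grip":0.0,"x":0,"y":0,"z":0.001,"yaw":0},{"grip":0.0,"x":0,"y":0,"z":0.001,"yaw":0}]'
```

```text
time_s: 17.43
ee_pos: [576.6, 194.7, 112.1]
ee_rot: [180.0, 0.0, 0.2]
force: [-0.2, 0.1, -1.8]
gripper_width: 14.0
gripper_force: 20.0
time_s: 17.85
ee_pos: [576.6, 194.8, 112.0]
ee_rot: [-180.0, -0.0, 0.2]
force: [-2.2, -0.9, 5.9]
gripper_width: 13.7
gripper_force: 20.0
```

```bash
python3 -m crank '[{"grip":0.04,"x":0,"y":0,"z":0,"yaw":0},{"grip":0.04,"x":0,"y":0,"z":0,"yaw":0},{"grip":0.04,"x":0,"y":0,"z":0,"yaw":0},{"grip":0.04,"x":0,"y":0,"z":-0.005,"yaw":0},{"grip":0.04,"x":0,"y":0,"z":-0.02,"yaw":0}]';  python3 -m crank '[{"grip":0.04,"x":0,"y":0,"z":-0.02,"yaw":0},{"grip":0.04,"x":0,"y":0,"z":-0.05,"yaw":0},{"grip":0.04,"x":0,"y":0.01,"z":-0.08,"yaw":0},{"grip":0.04,"x":0,"y":0.03,"z":-0.1,"yaw":0},{"grip":0.04,"x":-0.01,"y":0.06,"z":-0.1,"yaw":0}]'; python3 -m crank '[{"grip":0.05,"x":-0.02,"y":0.035,"z":0,"yaw":-0.1},{"grip":0.05,"x":-0.04,"y":0.07,"z":0,"yaw":-0.2},{"grip":0.05,"x":-0.06,"y":0.105,"z":0,"yaw":-0.3},{"grip":0.05,"x":-0.08,"y":0.14,"z":0,"yaw":-0.4},{"grip":0.05,"x":-0.1,"y":0.17,"z":0,"yaw":-0.5}]'; python3 -m crank '[{"grip":0.05,"x":0.0,"y":0.0,"z":0,"yaw":-0.041},{"grip":0.05,"x":0.0,"y":0.0,"z":0,"yaw":-0.041},{"grip":0.05,"x":0,"y":0.0,"z":0,"yaw":-0.041},{"grip":0.05,"x":0,"y":0,"z":0,"yaw":-0.041},{"grip":0.05,"x":0,"y":0,"z":0,"yaw":-0.041}]'
python3 - <<'E'
from h import *
import cv2
t=grab_frame("top"); s=grab_frame("side")
def cr(im,x,y,w,h,k): return cv2.cvtColor(cv2.resize(np.clip(im[y:y+h,x:x+w]*1.7,0,255).astype('uint8'),(w*k,h*k),interpolation=cv2.INTER_CUBIC),cv2.COLOR_RGB2BGR)
o=np.zeros((600,800,3),np.uint8); o[:300,:500]=cr(t,150,150,125,75,4); o[:300,510:790]=cr(t,303,205,70,75,4); o[305:600,:505]=cr(s,230,185,101,59,5); o[305:600,510:800]=cr(s,240,95,58,59,5)
cv2.imwrite("pics/p2.png",o)
delta((424.9,-187,103),31)
E
```

```text
time_s: 18.27
ee_pos: [575.2, 194.3, 129.3]
ee_rot: [179.9, 0.3, 0.2]
force: [0.5, -0.5, -0.0]
gripper_width: 39.6
gripper_force: 0.0
time_s: 18.68
ee_pos: [570.7, 136.3, 236.4]
ee_rot: [-179.8, -0.7, 0.3]
force: [1.3, -1.6, 1.1]
gripper_width: 39.9
gripper_force: 0.0
time_s: 19.1
ee_pos: [466.1, -37.3, 231.6]
ee_rot: [179.9, -0.0, 29.1]
force: [0.1, 0.1, 0.9]
gripper_width: 49.9
gripper_force: 0.0
time_s: 19.52
ee_pos: [467.9, -34.8, 231.2]
ee_rot: [180.0, -0.0, 31.2]
force: [0.0, 0.7, -0.3]
gripper_width: 49.9
gripper_force: 0.0
from [467.7 -34.9 231.1] 31.2 dxyz mm [-115.5  107.9  128.1] yaw rad 0.004
```

View pics/p2.png

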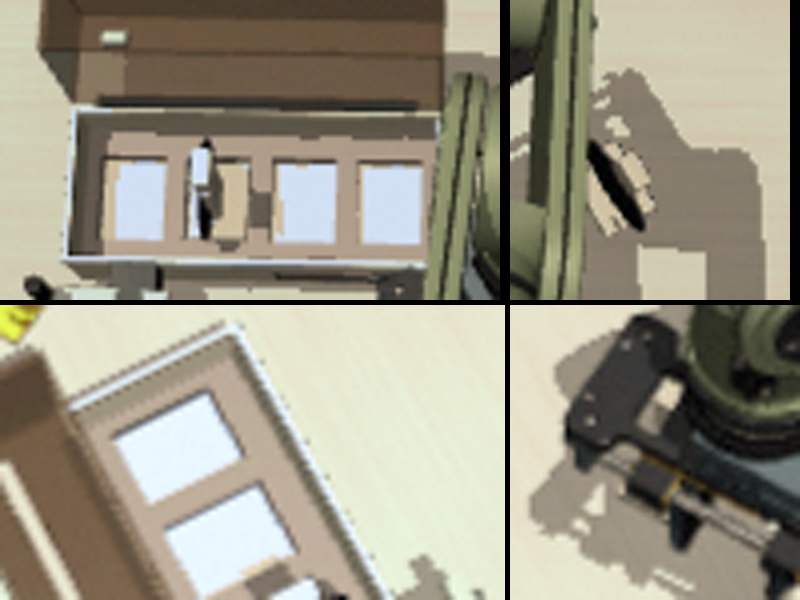

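Wafer A stands in pocket 2 (about (205,190) in the top crop). B is unmoved: its wafer still runs from (590,145) to (645,228).

```bash
python3 -m crank '[{"grip":0.05,"x":-0.025,"y":0.023,"z":0.01,"yaw":0},{"grip":0.05,"x":-0.05,"y":0.046,"z":0.02,"yaw":0},{"grip":0.05,"x":-0.075,"y":0.07,"z":0.03,"yaw":0},{"grip":0.05,"x":-0.1,"y":0.094,"z":0.04,"yaw":0},{"grip":0.05,"x":-0.1155,"y":0.108,"z":0.05,"yaw":0.004}]'; python3 -m crank '[{"grip":0.05,"x":0,"y":0,"z":0.0,"yaw":0},{"grip":0.05,"x":0,"y":0,"z":0.02,"yaw":0},{"grip":0.05,"x":0,"y":0,"z":0.045,"yaw":0},{"grip":0.05,"x":0,"y":0,"z":0.067,"yaw":0},{"grip":0.05,"x":0,"y":0,"z":0.0775,"yaw":0}]'; python3 -m crank '[{"grip":0.03,"x":0,"y":0,"z":0,"yaw":0},{"grip":0.02,"x":0,"y":0,"z":0,"yaw":0},{"grip":0.0,"x":0,"y":0,"z":0,"yaw":0},{"grip":0.0,"x":0,"y":0,"z":0,"yaw":0},{"grip":0.0,"x":0,"y":0,"z":0,"yaw":0}]' 8; python3 -m crank '[{"grip":0.0,"x":0,"y":0,"z":0,"yaw":0},{"grip":0.0,"x":0,"y":0,"z":0,"yaw":0},{"grip":0.0,"x":0,"y":0,"z":0,"yaw":0},{"grip":0.0,"x":0,"y":0,"z":0,"yaw":0},{"grip":0.0,"x":0,"y":0,"z":0,"yaw":0}]' 20
```

```text
time_s: 20.03
ee_pos: [424.0, -189.9, 180.8]
ee_rot: [179.9, 0.0, 30.9]
force: [0.5, -1.3, -0.2]
gripper_width: 49.8
gripper_force: 0.0
time_s: 20.45
ee_pos: [423.5, -186.2, 101.6]
ee_rot: [-179.8, 0.1, 31.0]
force: [-0.1, 0.9, 1.0]
gripper_width: 50.2
gripper_force: 0.0
time_s: 20.87
ee_pos: [425.1, -187.9, 104.7]
ee_rot: [179.9, -0.1, 30.9]
force: [0.5, -0.4, 0.8]
gripper_width: 19.8
gripper_force: 0.0
time_s: 21.28
ee_pos: [424.5, -187.9, 104.3]
ee_rot: [180.0, -0.0, 30.9]
force: [-1.2, -0.8, 5.9]
gripper_width: 13.9
gripper_force: 20.0
```

```bash
python3 -m crank '[{"grip":0.0,"x":0,"y":0,"z":-0.015,"yaw":0},{"grip":0.0,"x":0,"y":0,"z":-0.04,"yaw":0},{"grip":0.0,"x":0,"y":0,"z":-0.07,"yaw":0},{"grip":0.0,"x":0,"y":0,"z":-0.1,"yaw":0},{"grip":0.0,"x":0,"y":0,"z":-0.13,"yaw":0}]' 20; python3 -m crank '[{"grip":0.0,"x":0,"y":0,"z":0,"yaw":0.11},{"grip":0.0,"x":0,"y":0,"z":0,"yaw":0.22},{"grip":0.0,"x":0,"y":0,"z":0,"yaw":0.33},{"grip":0.0,"x":0,"y":0,"z":0,"yaw":0.44},{"grip":0.0,"x":0,"y":0,"z":0,"yaw":0.536}]'; python3 -m crank '[{"grip":0.0,"x":0.016,"y":-0.026,"z":0,"yaw":0},{"grip":0.0,"x":0.034,"y":-0.056,"z":0,"yaw":0},{"grip":0.0,"x":0.052,"y":-0.085,"z":0,"yaw":0},{"grip":0.0,"x":0.07,"y":-0.115,"z":0,"yaw":0},{"grip":0.0,"x":0.085,"y":-0.14,"z":0,"yaw":0}]';python3 -c "
from h import *
delta((577,62.7,180),0.2)"
```

```text
time_s: 21.7
ee_pos: [423.6, -187.5, 234.4]
ee_rot: [-179.9, 0.1, 30.9]
force: [1.4, -0.7, -0.7]
gripper_width: 13.9
gripper_force: 20.0
time_s: 22.12
ee_pos: [423.8, -187.6, 233.1]
ee_rot: [-180.0, 0.1, -0.1]
force: [-0.5, -0.2, -2.2]
gripper_width: 14.0
gripper_force: 20.0
time_s: 22.53
ee_pos: [509.3, -45.5, 233.0]
ee_rot: [-180.0, 0.1, 0.2]
force: [0.9, -0.7, -1.5]
gripper_width: 13.7
gripper_force: 20.0
from [509.3 -45.5 233. ] 0.2 dxyz mm [  68.2 -107.9   53. ] yaw rad 0.001
```

```bash
python3 -m crank '[{"grip":0.0,"x":0.017,"y":-0.027,"z":0,"yaw":0},{"grip":0.0,"x":0.034,"y":-0.054,"z":0,"yaw":0},{"grip":0.0,"x":0.051,"y":-0.081,"z":0,"yaw":0},{"grip":0.0,"x":0.064,"y":-0.1,"z":0,"yaw":0},{"grip":0.0,"x":0.068,"y":-0.108,"z":0.005,"yaw":0}]'; python3 -m crank '[{"grip":0.0,"x":0,"y":0,"z":0.02,"yaw":0},{"grip":0.0,"x":0,"y":0,"z":0.045,"yaw":0},{"grip":0.0,"x":0,"y":0,"z":0.07,"yaw":0},{"grip":0.0,"x":0,"y":0,"z":0.085,"yaw":0},{"grip":0.0,"x":0,"y":0,"z":0.09,"yaw":0}]'; python3 -m crank '[{"grip":0.0,"x":0,"y":0,"z":0,"yaw":0},{"grip":0.0,"x":0,"y":0,"z":0,"yaw":0},{"grip":0.0,"x":0,"y":0,"z":0,"yaw":0},{"grip":0.0,"x":0,"y":0,"z":0,"yaw":0},{"grip":0.0,"x":0,"y":0,"z":0,"yaw":0}]';python3 -c "
from h import *
delta((577,62.7,120),0.2)"
```

```text
time_s: 22.95
ee_pos: [578.3, 63.6, 228.3]
ee_rot: [-179.9, -0.1, 0.4]
force: [-0.2, -1.0, -1.1]
gripper_width: 13.8
gripper_force: 20.0
time_s: 23.37
ee_pos: [573.5, 60.0, 134.9]
ee_rot: [179.9, 0.4, 0.2]
force: [0.0, -0.1, -1.8]
gripper_width: 13.9
gripper_force: 20.0
time_s: 23.78
ee_pos: [576.9, 60.8, 139.9]
ee_rot: [-180.0, -0.1, 0.2]
force: [0.8, -0.8, -1.9]
gripper_width: 14.2
gripper_force: 20.0
from [576.9  60.8 139.9] 0.2 dxyz mm [ 0.1 -1.9 19.9] yaw rad 0.0
```

```bash
python3 -m crank '[{"grip":0.0,"x":0,"y":-0.0019,"z":0.0,"yaw":0},{"grip":0.0,"x":0,"y":-0.0019,"z":0.004,"yaw":0},{"grip":0.0,"x":0,"y":-0.0019,"z":0.008,"yaw":0},{"grip":0.0,"x":0,"y":-0.0019,"z":0.012,"yaw":0},{"grip":0.0,"x":0,"y":-0.0019,"z":0.015,"yaw":0}]';  python3 -m crank '[{"grip":0.0,"x":0,"y":0,"z":0.002,"yaw":0},{"grip":0.0,"x":0,"y":0,"z":0.004,"yaw":0},{"grip":0.0,"x":0,"y":0,"z":0.006,"yaw":0},{"grip":0.0,"x":0,"y":0,"z":0.006,"yaw":0},{"grip":0.0,"x":0,"y":0,"z":0.006,"yaw":0}]'
```

```text
time_s: 24.2
ee_pos: [576.0, 62.7, 122.9]
ee_rot: [180.0, 0.1, 0.2]
force: [0.1, -0.3, -1.9]
gripper_width: 14.0
gripper_force: 20.0
time_s: 24.62
ee_pos: [576.4, 62.7, 117.7]
ee_rot: [180.0, 0.0, 0.2]
force: [-1.2, 0.4, -1.3]
gripper_width: 14.1
gripper_force: 20.0
```

```bash
python3 -m crank '[{"grip":0.0,"x":0,"y":0,"z":0.0015,"yaw":0},{"grip":0.0,"x":0,"y":0,"z":0.003,"yaw":0},{"grip":0.0,"x":0,"y":0,"z":0.0045,"yaw":0},{"grip":0.0,"x":0,"y":0,"z":0.0055,"yaw":0},{"grip":0.0,"x":0,"y":0,"z":0.006,"yaw":0}]';  python3 -m crank '[{"grip":0.0,"x":0,"y":0,"z":0.0005,"yaw":0},{"grip":0.0,"x":0,"y":0,"z":0.001,"yaw":0},{"grip":0.0,"x":0,"y":0,"z":0.001,"yaw":0},{"grip":0.0,"x":0,"y":0,"z":0.001,"yaw":0},{"grip":0.0,"x":0,"y":0,"z":0.001,"yaw":0}]'
```

```text
time_s: 25.03
ee_pos: [576.3, 62.7, 112.5]
ee_rot: [180.0, -0.0, 0.2]
force: [-3.5, -0.5, 7.3]
gripper_width: 13.8
gripper_force: 20.0
time_s: 25.45
ee_pos: [576.3, 62.7, 112.4]
ee_rot: [180.0, -0.0, 0.2]
force: [-3.9, 0.2, 8.5]
gripper_width: 13.9
gripper_force: 20.0
```

```bash
python3 -m crank '[{"grip":0.036,"x":0,"y":0,"z":0,"yaw":0},{"grip":0.036,"x":0,"y":0,"z":0,"yaw":0},{"grip":0.036,"x":0,"y":0,"z":0,"yaw":0},{"grip":0.036,"x":0,"y":0,"z":-0.005,"yaw":0},{"grip":0.036,"x":0,"y":0,"z":-0.02,"yaw":0}]';  python3 -m crank '[{"grip":0.036,"x":0,"y":0,"z":-0.025,"yaw":0},{"grip":0.036,"x":0,"y":0,"z":-0.06,"yaw":0},{"grip":0.036,"x":0,"y":0.0,"z":-0.095,"yaw":0},{"grip":0.036,"x":0,"y":0.0,"z":-0.13,"yaw":0},{"grip":0.036,"x":-0.0,"y":0.0,"z":-0.155,"yaw":0}]'; python3 -m crank '[{"grip":0.036,"x":0,"y":-0.015,"z":0,"yaw":-0.12},{"grip":0.036,"x":0,"y":-0.03,"z":0,"yaw":-0.24},{"grip":0.036,"x":0,"y":-0.045,"z":0,"yaw":-0.36},{"grip":0.036,"x":0,"y":-0.06,"z":0,"yaw":-0.48},{"grip":0.036,"x":0,"y":-0.07,"z":0,"yaw":-0.6}]';  python3 -m crank '[{"grip":0.036,"x":0,"y":0,"z":0,"yaw":-0.12},{"grip":0.036,"x":0,"y":0,"z":0,"yaw":-0.24},{"grip":0.036,"x":0,"y":0,"z":0,"yaw":-0.36},{"grip":0.036,"x":0,"y":0,"z":0,"yaw":-0.48},{"grip":0.036,"x":0,"y":0,"z":0,"yaw":-0.6}]';  python3 -m crank '[{"grip":0.036,"x":0,"y":0,"z":0,"yaw":-0.12},{"grip":0.036,"x":0,"y":0,"z":0,"yaw":-0.24},{"grip":0.036,"x":0,"y":0,"z":0,"yaw":-0.37},{"grip":0.036,"x":0,"y":0,"z":0,"yaw":-0.37},{"grip":0.036,"x":0,"y":0,"z":0,"yaw":-0.37}]'
python3 - <<'E'
from h import *
import cv2
t=grab_frame("top"); s=grab_frame("side")
def cr(im,x,y,w,h,k): return cv2.cvtColor(cv2.resize(np.clip(im[y:y+h,x:x+w]*1.7,0,255).astype('uint8'),(w*k,h*k),interpolation=cv2.INTER_CUBIC),cv2.COLOR_RGB2BGR)
o=np.zeros((600,800,3),np.uint8); o[:400,:800]=cr(t,100,120,266,133,3)[:400,:800] if 0 else cv2.resize(cr(t,130,130,200,100,4),(800,400)); o[400:,:400]=cv2.resize(cr(s,220,170,140,70,3),(400,200)); o[400:,400:]=cv2.resize(cr(s,150,80,200,100,2),(400,200))
cv2.imwrite("pics/p3.png",o)
delta((692,133,223),90.2)
E
```

```text
time_s: 25.87
ee_pos: [574.8, 62.6, 128.9]
ee_rot: [180.0, 0.3, 0.2]
force: [1.2, 0.1, -0.8]
gripper_width: 36.1
gripper_force: 0.0
time_s: 26.28
ee_pos: [577.0, 62.8, 289.5]
ee_rot: [-180.0, -0.2, 0.2]
force: [-0.2, 0.1, -0.3]
gripper_width: 36.1
gripper_force: 0.0
time_s: 26.7
ee_pos: [576.0, 134.0, 285.9]
ee_rot: [-180.0, -0.0, 35.0]
force: [0.2, -1.5, 0.7]
gripper_width: 35.9
gripper_force: 0.0
time_s: 27.12
ee_pos: [576.1, 132.8, 285.8]
ee_rot: [180.0, 0.0, 69.3]
force: [-0.2, 1.0, -0.1]
gripper_width: 35.9
gripper_force: 0.0
time_s: 27.53
ee_pos: [576.1, 132.8, 285.8]
ee_rot: [180.0, 0.0, 90.0]
force: [0.9, 0.4, 0.2]
gripper_width: 35.9
gripper_force: 0.0
from [576.1 132.8 285.8] 90.0 dxyz mm [  0.2 115.9  62.8] yaw rad -0.003
```

View pics/p3.png

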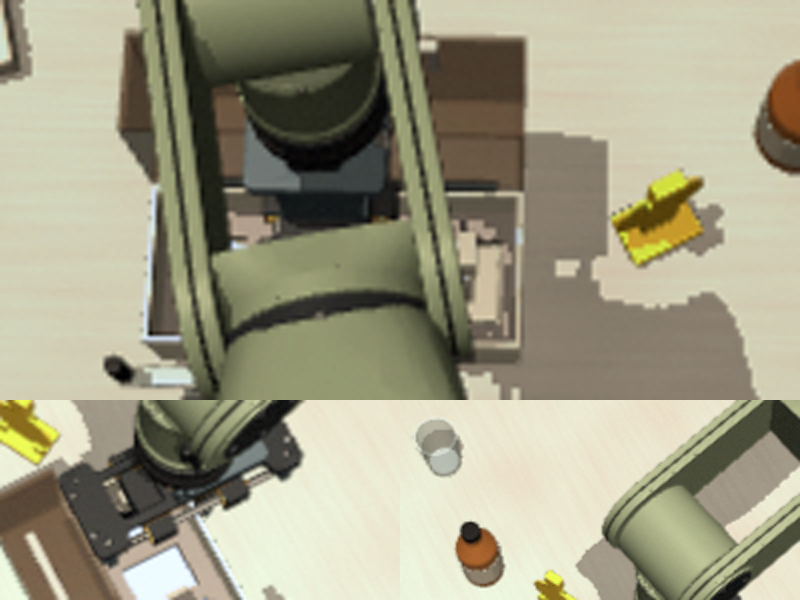

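Wafer B stands in pocket 0, near (480,270). Next is the raised handle.

```bash
python3 -m crank '[{"grip":0.04,"x":0,"y":0.03,"z":0,"yaw":0},{"grip":0.04,"x":0,"y":0.06,"z":0,"yaw":0},{"grip":0.04,"x":0,"y":0.09,"z":0,"yaw":0},{"grip":0.04,"x":0,"y":0.115,"z":0,"yaw":0},{"grip":0.04,"x":0,"y":0.115,"z":0.01,"yaw":0}]'; python3 -m crank '[{"grip":0.04,"x":0,"y":0,"z":0.01,"yaw":0},{"grip":0.04,"x":0,"y":0,"z":0.025,"yaw":0},{"grip":0.04,"x":0,"y":0,"z":0.04,"yaw":0},{"grip":0.04,"x":0,"y":0,"z":0.051,"yaw":0},{"grip":0.04,"x":0,"y":0,"z":0.053,"yaw":0}]'; python3 -m crank '[{"grip":0.0,"x":0,"y":0,"z":0,"yaw":0},{"grip":0.0,"x":0,"y":0,"z":0,"yaw":0},{"grip":0.0,"x":0,"y":0,"z":0,"yaw":0},{"grip":0.0,"x":0,"y":0,"z":0,"yaw":0},{"grip":0.0,"x":0,"y":0,"z":0,"yaw":0}]' 20;  python3 -m crank '[{"grip":0.0,"x":0,"y":0,"z":0,"yaw":0},{"grip":0.0,"x":0,"y":0,"z":0,"yaw":0},{"grip":0.0,"x":0,"y":0,"z":0,"yaw":0},{"grip":0.0,"x":0,"y":0,"z":0,"yaw":0},{"grip":0.0,"x":0,"y":0,"z":0,"yaw":0}]'
python3 -c "
import numpy as np
f=lambda t:np.array([160*(1-np.cos(t))+50*np.sin(t),-(160*np.sin(t)+50*(np.cos(t)-1))])
for k in range(4):
    print([tuple((f(1.6-.4*k-.08*i)-f(1.6-.4*k)).round(1).tolist()) for i in range(1,6)])"
```

```text
time_s: 28.05
ee_pos: [695.8, 132.9, 275.6]
ee_rot: [179.7, -0.0, 90.0]
force: [-0.8, -0.2, -0.8]
gripper_width: 40.4
gripper_force: 0.0
time_s: 28.47
ee_pos: [688.8, 133.0, 219.9]
ee_rot: [-179.7, 0.1, 90.2]
force: [-0.2, -0.2, -0.4]
gripper_width: 39.8
gripper_force: 0.0
time_s: 28.88
ee_pos: [691.6, 133.1, 223.7]
ee_rot: [179.9, -0.0, 90.2]
force: [4.7, 0.1, 2.2]
gripper_width: 9.7
gripper_force: 11.3
time_s: 29.3
ee_pos: [691.7, 133.1, 223.7]
ee_rot: [179.9, -0.0, 90.2]
force: [1.9, 0.3, 5.6]
gripper_width: 8.9
gripper_force: 20.0
[(-12.8, -3.9), (-25.9, -6.7), (-39.2, -8.4), (-52.6, -9.1), (-66.0, -8.8)]
[(-13.3, 1.4), (-26.5, 3.9), (-39.4, 7.5), (-52.0, 12.1), (-64.2, 17.6)]
[(-11.7, 6.5), (-22.9, 14.0), (-33.4, 22.3), (-43.2, 31.4), (-52.3, 41.3)]
[(-8.3, 10.6), (-15.6, 21.8), (-22.1, 33.5), (-27.6, 45.7), (-32.1, 58.4)]
```

```bash
python3 -m crank '[{"grip":0.0,"x":0,"y":-0.0128,"z":-0.0039,"yaw":0},{"grip":0.0,"x":0,"y":-0.0259,"z":-0.0067,"yaw":0},{"grip":0.0,"x":0,"y":-0.0392,"z":-0.0084,"yaw":0},{"grip":0.0,"x":0,"y":-0.0526,"z":-0.0091,"yaw":0},{"grip":0.0,"x":0,"y":-0.066,"z":-0.0088,"yaw":0}]' 20; python3 -m crank '[{"grip":0.0,"x":0,"y":-0.0133,"z":0.0014,"yaw":0},{"grip":0.0,"x":0,"y":-0.0265,"z":0.0039,"yaw":0},{"grip":0.0,"x":0,"y":-0.0394,"z":0.0075,"yaw":0},{"grip":0.0,"x":0,"y":-0.052,"z":0.0121,"yaw":0},{"grip":0.0,"x":0,"y":-0.0642,"z":0.0176,"yaw":0}]'
```

```text
time_s: 29.72
ee_pos: [626.5, 133.0, 232.7]
ee_rot: [179.7, -0.0, 90.2]
force: [3.6, 0.5, 2.3]
gripper_width: 9.5
gripper_force: 20.0
time_s: 30.13
ee_pos: [561.5, 133.0, 214.3]
ee_rot: [179.8, -0.0, 90.2]
force: [3.3, 1.3, 1.4]
gripper_width: 9.3
gripper_force: 20.0
```

```bash
python3 -m crank '[{"grip":0.0,"x":0,"y":-0.0117,"z":0.0065,"yaw":0},{"grip":0.0,"x":0,"y":-0.0229,"z":0.014,"yaw":0},{"grip":0.0,"x":0,"y":-0.0334,"z":0.0223,"yaw":0},{"grip":0.0,"x":0,"y":-0.0432,"z":0.0314,"yaw":0},{"grip":0.0,"x":0,"y":-0.0523,"z":0.0413,"yaw":0}]'; python3 -m crank '[{"grip":0.0,"x":0,"y":-0.0083,"z":0.0106,"yaw":0},{"grip":0.0,"x":0,"y":-0.0156,"z":0.0218,"yaw":0},{"grip":0.0,"x":0,"y":-0.0221,"z":0.0335,"yaw":0},{"grip":0.0,"x":0,"y":-0.0276,"z":0.0457,"yaw":0},{"grip":0.0,"x":0,"y":-0.0321,"z":0.0584,"yaw":0}]'; python3 -m crank '[{"grip":0.0,"x":0,"y":-0.0005,"z":0.002,"yaw":0},{"grip":0.0,"x":0,"y":-0.001,"z":0.004,"yaw":0},{"grip":0.0,"x":0,"y":-0.001,"z":0.005,"yaw":0},{"grip":0.0,"x":0,"y":-0.001,"z":0.005,"yaw":0},{"grip":0.0,"x":0,"y":-0.001,"z":0.005,"yaw":0}]'
```

```text
time_s: 30.55
ee_pos: [509.0, 132.9, 172.7]
ee_rot: [179.8, -0.0, 90.2]
force: [3.5, 0.6, 1.2]
gripper_width: 9.1
gripper_force: 20.0
time_s: 30.97
ee_pos: [477.1, 132.8, 114.1]
ee_rot: [179.8, -0.1, 90.2]
force: [3.5, 0.1, 24.4]
gripper_width: 9.6
gripper_force: 20.0
time_s: 31.38
ee_pos: [477.3, 132.9, 112.5]
ee_rot: [179.7, -0.1, 90.2]
force: [-2.9, -0.7, 22.5]
gripper_width: 9.2
gripper_force: 20.0
```

```bash
python3 -m crank '[{"grip":0.036,"x":0,"y":0,"z":-0.003,"yaw":0},{"grip":0.036,"x":0,"y":0,"z":-0.003,"yaw":0},{"grip":0.036,"x":0,"y":0,"z":-0.003,"yaw":0},{"grip":0.036,"x":0,"y":0,"z":-0.02,"yaw":0},{"grip":0.036,"x":0,"y":0,"z":-0.05,"yaw":0}]';  python3 -m crank '[{"grip":0.04,"x":0.02,"y":0,"z":-0.03,"yaw":0.12},{"grip":0.04,"x":0.04,"y":0,"z":-0.04,"yaw":0.24},{"grip":0.04,"x":0.07,"y":0.0,"z":-0.04,"yaw":0.36},{"grip":0.04,"x":0.1,"y":0.0,"z":-0.04,"yaw":0.48},{"grip":0.04,"x":0.13,"y":0.0,"z":-0.04,"yaw":0.6}]'; python3 -m crank '[{"grip":0.04,"x":0,"y":0,"z":0,"yaw":0.12},{"grip":0.04,"x":0,"y":0,"z":0,"yaw":0.24},{"grip":0.04,"x":0,"y":0,"z":0,"yaw":0.36},{"grip":0.04,"x":0,"y":0,"z":0,"yaw":0.48},{"grip":0.04,"x":0,"y":0,"z":0,"yaw":0.6}]';  python3 -m crank '[{"grip":0.04,"x":0,"y":0,"z":0,"yaw":0.12},{"grip":0.04,"x":0,"y":0,"z":0,"yaw":0.24},{"grip":0.04,"x":0,"y":0,"z":0,"yaw":0.373},{"grip":0.04,"x":0,"y":0,"z":0,"yaw":0.373},{"grip":0.04,"x":0,"y":0,"z":0,"yaw":0.373}]'
python3 -c "
from h import *
delta((489,306.7,107),0)"
```

```text
time_s: 31.8
ee_pos: [472.3, 131.6, 155.9]
ee_rot: [-179.4, 0.2, 90.2]
force: [1.2, 1.2, -0.1]
gripper_width: 35.3
gripper_force: 0.0
time_s: 32.22
ee_pos: [474.4, 263.3, 198.5]
ee_rot: [-180.0, 0.1, 55.4]
force: [1.2, 0.7, -0.4]
gripper_width: 40.1
gripper_force: 0.0
time_s: 32.63
ee_pos: [474.3, 262.2, 197.8]
ee_rot: [180.0, 0.2, 21.1]
force: [-0.5, 0.4, 0.2]
gripper_width: 39.9
gripper_force: 0.0
time_s: 33.05
ee_pos: [474.6, 262.2, 198.3]
ee_rot: [179.9, 0.1, 0.2]
force: [0.1, 0.6, 0.2]
gripper_width: 40.4
gripper_force: 0.0
from [474.6 262.2 198.3] 0.2 dxyz mm [ 14.6 -44.5  91.3] yaw rad 0.004
```

```bash
python3 -m crank '[{"grip":0.045,"x":0.007,"y":-0.022,"z":0,"yaw":0},{"grip":0.045,"x":0.0146,"y":-0.0445,"z":0.01,"yaw":0},{"grip":0.045,"x":0.0146,"y":-0.0445,"z":0.03,"yaw":0},{"grip":0.045,"x":0.0146,"y":-0.0445,"z":0.05,"yaw":0},{"grip":0.045,"x":0.0146,"y":-0.0445,"z":0.06,"yaw":0}]'; python3 -m crank '[{"grip":0.045,"x":0,"y":0,"z":0.01,"yaw":0},{"grip":0.045,"x":0,"y":0,"z":0.02,"yaw":0},{"grip":0.045,"x":0,"y":0,"z":0.028,"yaw":0},{"grip":0.0,"x":0,"y":0,"z":0.03,"yaw":0},{"grip":0.0,"x":0,"y":0,"z":0.03,"yaw":0}]' 8; python3 -m crank '[{"grip":0.0,"x":0,"y":0,"z":0,"yaw":0},{"grip":0.0,"x":0,"y":0,"z":0,"yaw":0},{"grip":0.0,"x":0,"y":0,"z":0,"yaw":0},{"grip":0.0,"x":0,"y":0,"z":0,"yaw":0},{"grip":0.0,"x":0,"y":0,"z":0,"yaw":0}]' 8; python3 -c "
import numpy as np
f=lambda t:np.array([60*(1-np.cos(t)),-60*np.sin(t)])
for k in range(2):
    print([tuple((f(1.6-.8*k-.16*i)-f(1.6-.8*k)).round(1).tolist()) for i in range(1,6)])"
```

```text
time_s: 33.47
ee_pos: [488.2, 306.4, 136.3]
ee_rot: [179.8, 0.2, 0.2]
force: [-1.5, -0.4, -0.1]
gripper_width: 45.0
gripper_force: 0.0
time_s: 33.88
ee_pos: [489.5, 306.7, 108.9]
ee_rot: [180.0, 0.0, 0.1]
force: [0.5, 1.1, 1.3]
gripper_width: 34.7
gripper_force: 0.0
time_s: 34.3
ee_pos: [490.0, 307.2, 109.9]
ee_rot: [-180.0, -0.1, 0.0]
force: [-1.0, -0.5, 1.6]
gripper_width: 13.8
gripper_force: 8.0
[(-9.6, 0.5), (-19.0, 2.5), (-27.9, 6.0), (-36.2, 10.8), (-43.6, 16.9)]
[(-6.3, 7.2), (-11.4, 15.3), (-15.2, 24.2), (-17.4, 33.5), (-18.2, 43.0)]
```

```bash
python3 -m crank '[{"grip":0.0,"x":-0.0096,"y":0.0005,"z":0,"yaw":0},{"grip":0.0,"x":-0.019,"y":0.0025,"z":0,"yaw":0},{"grip":0.0,"x":-0.028,"y":0.006,"z":0,"yaw":0},{"grip":0.0,"x":-0.0362,"y":0.0108,"z":0,"yaw":0},{"grip":0.0,"x":-0.0436,"y":0.017,"z":0,"yaw":0}]' 10; python3 -m crank '[{"grip":0.0,"x":-0.0063,"y":0.0072,"z":0,"yaw":0},{"grip":0.0,"x":-0.0114,"y":0.0153,"z":0,"yaw":0},{"grip":0.0,"x":-0.0152,"y":0.0242,"z":0,"yaw":0},{"grip":0.0,"x":-0.0174,"y":0.0335,"z":0,"yaw":0},{"grip":0.0,"x":-0.0182,"y":0.043,"z":0,"yaw":0}]'; python3 -m crank '[{"grip":0.0,"x":0,"y":0.001,"z":0,"yaw":0},{"grip":0.0,"x":0,"y":0.002,"z":0,"yaw":0},{"grip":0.0,"x":0,"y":0.003,"z":0,"yaw":0},{"grip":0.0,"x":0,"y":0.003,"z":0,"yaw":0},{"grip":0.0,"x":0,"y":0.003,"z":0,"yaw":0}]'
```

```text
time_s: 34.72
ee_pos: [443.9, 292.1, 109.9]
ee_rot: [-179.7, 0.1, -0.0]
force: [-5.2, 9.6, 5.2]
gripper_width: 13.3
gripper_force: 10.0
time_s: 35.13
ee_pos: [424.5, 246.8, 109.2]
ee_rot: [-180.0, 0.2, 0.1]
force: [-2.6, 4.2, 2.5]
gripper_width: 13.4
gripper_force: 10.1
time_s: 35.55
ee_pos: [424.5, 246.7, 109.3]
ee_rot: [-179.7, 0.3, -0.1]
force: [-7.5, 13.9, 2.6]
gripper_width: 13.7
gripper_force: 10.0
```

```bash
python3 -m crank '[{"grip":0.05,"x":0.002,"y":-0.002,"z":0,"yaw":0},{"grip":0.05,"x":0.002,"y":-0.002,"z":0,"yaw":0},{"grip":0.05,"x":0.002,"y":-0.002,"z":0,"yaw":0},{"grip":0.05,"x":0.002,"y":-0.002,"z":-0.03,"yaw":0},{"grip":0.05,"x":0.002,"y":-0.002,"z":-0.07,"yaw":0}]'; python3 -m crank '[{"grip":0.05,"x":-0.01,"y":0.03,"z":-0.02,"yaw":0},{"grip":0.05,"x":-0.02,"y":0.065,"z":-0.04,"yaw":0},{"grip":0.05,"x":-0.025,"y":0.1,"z":-0.05,"yaw":0},{"grip":0.05,"x":-0.03,"y":0.14,"z":-0.06,"yaw":0},{"grip":0.05,"x":-0.03,"y":0.18,"z":-0.06,"yaw":0}]'; python3 -m crank '[{"grip":0.05,"x":0,"y":0.04,"z":0,"yaw":0},{"grip":0.05,"x":0,"y":0.08,"z":0,"yaw":0},{"grip":0.05,"x":0,"y":0.12,"z":0,"yaw":0},{"grip":0.05,"x":0,"y":0.16,"z":0,"yaw":0},{"grip":0.05,"x":0,"y":0.2,"z":0,"yaw":0}]'; python3 -m crank '[{"grip":0.05,"x":0,"y":0.04,"z":0,"yaw":0},{"grip":0.05,"x":0,"y":0.08,"z":0,"yaw":0},{"grip":0.05,"x":0,"y":0.12,"z":0,"yaw":0},{"grip":0.05,"x":0,"y":0.16,"z":0,"yaw":0},{"grip":0.05,"x":0,"y":0.2,"z":0,"yaw":0}]'; python3 - <<'E'
from h import *
import cv2
t=grab_frame("top"); s=grab_frame("side")
def cr(im,x,y,w,h,W,H): return cv2.cvtColor(cv2.resize(np.clip(im[y:y+h,x:x+w]*1.7,0,255).astype('uint8'),(W,H),interpolation=cv2.INTER_CUBIC),cv2.COLOR_RGB2BGR)
o=np.zeros((600,800,3),np.uint8); o[:390,:500]=cr(t,155,155,125,97,500,390); o[:390,500:]=cr(s,230,170,100,130,300,390); o[390:,:400]=cr(t,0,80,512,269,400,210); o[390:,400:]=cr(s,0,0,512,269,400,210)
cv2.imwrite("pics/f.png",o)
# handle check
b=[577.2,161.7,np.radians(.2)]
for q in((-100,20,120),(-100,-80,120),(-150,85,130)): print((proj("top",w(b,q))-[155,155])*4)
E
```

```text
time_s: 35.97
ee_pos: [426.8, 243.8, 176.6]
ee_rot: [179.7, 0.5, 0.0]
force: [1.2, 0.8, -0.8]
gripper_width: 44.4
gripper_force: 0.0
time_s: 36.38
ee_pos: [398.9, 64.2, 240.9]
ee_rot: [180.0, -0.1, 0.1]
force: [1.0, -0.2, -0.5]
gripper_width: 50.1
gripper_force: 0.0
time_s: 36.8
ee_pos: [398.5, -136.1, 239.0]
ee_rot: [180.0, 0.1, 0.0]
force: [1.5, 0.6, 0.3]
gripper_width: 49.9
gripper_force: 0.0
time_s: 37.22
ee_pos: [398.7, -335.8, 238.8]
ee_rot: [-179.9, 0.1, -0.0]
force: [1.2, 0.3, 0.1]
gripper_width: 50.0
gripper_force: 0.0
[190.66716236 284.19341769]
[333.06394797 286.50295047]
[ 91.1439687  351.88323062]
```

View pics/f.png

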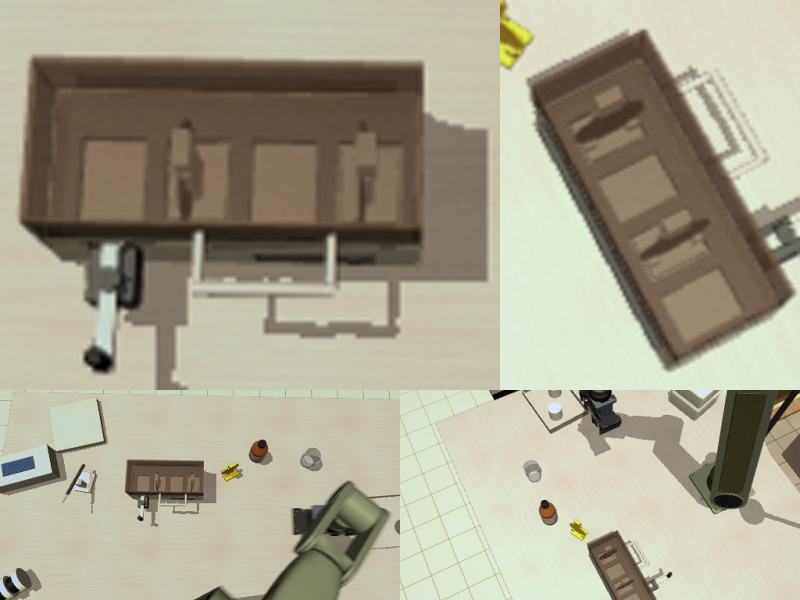

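The lid is shut: the bar is back at its original pixel row, about (263,288). Both stands are upright in pockets 2 and 0, near (185,170) and (365,170). The lever points out at (97,357), pushed against its stop, and the bystanders are untouched.

```bash
python3 -c "
from workcell import *
print(job_done())"
```

```text
the job is handed in; nothing more can be done
None
```

The job is done and handed in: both wafer stands are upright in pockets 2 and 0, the lid is shut with the latch swung back to its stop, and the bottle, wand stand, beaker and yellow look-alike were left where they were.

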